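# Load the heat sink on the fixture's part-present pin

### The job

First clear the capacitor that blocks the end of the storage rack: stand it upright in the shallow aluminium tray. Then take the finned heat sink out of the rack and set it, base down, in the nest of the assembly fixture, flat on the nest floor between the two tall cheeks, so that its weight keeps the sensing pin pressed down. The rack leaves room for fingers only at the heat sink's ends and the fixture only at its sides, so you will have to put it down on the bench and take it again the other way; lower it all the way down rather than dropping it in, and do not tip it over or disturb the other things on the bench.

Things in the scene. Friction and masses are not known exactly. Their poses are not given: they have to be found in the camera images.
- heat_sink_center (a point): Extruded aluminium heat sink, a block of upright fins on a 4 mm base: 36 mm along its x (the fins run this way), 50 mm along its y (across the fins), 24 mm tall. This point: its centre, 12 mm above its underside. z up. Mass 0.10 to 0.165 kg. Turned by half a turn it is the same.
- capacitor_center (a point): Upright cylindrical capacitor, 30 mm diameter, 46 mm tall; this point is its centre, 23 mm above its underside. It starts standing on the bench close against one open end of the rack (the +y end).
- rack: Fixed dark steel storage rack with one bay, where the heat sink starts, its x and y along the rack's. Origin: centre of its underside, z up. Floor 62 mm (x) by 54 mm (y), 6 mm thick. Two upright cheeks beside the bay, 41 mm apart inside along x, 5 mm thick, 44 mm long along y, tops 41 mm above the bench. The ends along y are open.
- station: Fixed aluminium fixture. Origin: centre of its underside, z up. Base plate 74 (x) by 86 mm (y), 10 mm thick; its top is the nest floor. Two tall cheeks stand at the nest's ends along y: 55 mm apart inside, 10 mm thick, 40 mm wide along x, tops 59 mm above the bench with flared lips. A black switch housing and gland outside the +y cheek reach to y = 62 mm.
- nest_floor (a point): Middle of the fixture's nest floor, 10 mm above the bench, on the sensing pin's axis; axes as the fixture's. The heat sink goes here with its 50 mm length along y. Open along x apart from four corner stops, 8 mm tall, 41.6 mm apart inside along x, 18 to 27 mm from the middle along y.
- pin (a joint): Travel of the fixture's round steel sensing pin (9 mm diameter) in m: 0 when it stands up 5 mm above the nest floor, 0.005 when pushed flush with the floor. It is sprung, about 0.4 N at flush, less than the heat sink's weight.
- parts_tray: Fixed shallow square aluminium tray, 104 x 104 mm outside, walls 4 mm thick, rim 12 mm above the bench, floor 4 mm above the bench. Origin: centre of its underside. The small scraps and wire ends that show on the bench and in the tray are flat litter that nothing touches.
- ipa_bottle: Bystander: white squeeze bottle with a blue spout, 50 mm diameter, 150 mm tall. Origin: centre of its underside, on the bench.
- flux_tin: Bystander: flat round tin, 56 mm diameter, 19 mm tall. Origin: centre of its underside, on the bench.
- cutters: Bystander: side cutters lying flat, 65 x 105 mm, 12 mm thick. Origin: centre of its underside, on the bench.
- tape_roll: Bystander: roll of black tape lying flat, 62 mm diameter, 18 mm tall. Origin: centre of its underside, on the bench.
- solder_spool: Bystander: spool, 52 mm diameter, 38 mm tall. Origin: centre of its underside, on the bench.
- transformer: Bystander: mains transformer, 36 x 62 mm, 43 mm tall. Origin: centre of its underside, on the bench.
- loupe: Bystander: black eye loupe, 37 mm diameter, 34 mm tall. Origin: centre of its underside, on the bench.

How it is judged:
By the outcome, as a careful person would: the job done as asked, in the order asked, and still so for the second after the job is handed in, with the robot touching nothing.
It also fails if it takes over 72 s, if anything falls off the work surface, if the arm or the gripper's body presses on something with over 40 N, if the wrist force passes 120 N, or if a joint passes its speed limit or range.

### The arm

A 6-joint arm with a two-finger parallel gripper is mounted at the origin on a cart in front of the work surface, level with it; the furniture and walls round the work are solid. World frame = base frame: x ahead of the robot, y to its left, z up, the work surface at z = 0. Lengths are in mm, angles in rad, forces in N, time in s.
With the tool pointing down it reaches from about 325 to 900 mm from the base axis. Payload 3.5 kg.
Tool frame: the origin (TCP) lies midway between the tips of the shut fingers; the grasp point (between the pads) lies 19 mm behind it; z points along the fingers, y is the direction in which the jaws open and shut (so a half turn about z gives the same grasp; the last joint's range is limited). The gripper opens to 85 mm and grips with 20 to 120 N. Pads are 22 mm wide; open, the fingers measure 114 mm over their backs; the gripper's body (76 mm by 85 mm) begins 54 mm behind the grasp point. The pads swing forward as they close: fully open they stand 13 mm farther back than shut.
Start: joints at [1.182, 0.276, -0.026, 1.268, 0, 1.467], TCP at [176.21, 599.643, 231.313] pointing down, gripper open.
Joint ranges: [-3.12, 3.12], [-0.85, 1.88], [-1.08, 1.24], [-1.95, 2.15], [-1.57, 1.53], [-3.14, 3.14]. Speed limits (rad/s): [2.57, 2.57, 3.14, 3.14, 3.14, 3.14].

### API

Orientations are given as a unit quaternion [w, x, y, z].
In Python, from bench import * gives the robot as it stands.
- The arm moves only by the tool move_arm, never from a script. Its argument "series" is a list of rows, each an object with "hand": the gripper's target within -1 to 1 (shut at 1, half-way at 0, fully open at -1); "linear": the shift along the tool's x, y, z in mm, a list of three; "spin": the turn about the tool's z in rad. A call has 1 to 10 rows; each row is the pose to reach, as a shift and turn from the pose commanded when the call began, along the tool's axes at that moment; what a row does not reach only later rows make up. A row lasts 1/8 s, in which the tool goes at most 62.5 mm and 10.7 degrees, less where a joint would pass 70% of its speed; a pose out of reach is approached as far as the arm can. A call with a gripper value outside its range is refused whole. The fingers move at their own pace and stop on an object; the grip force is fixed at half the most. Time passes only in rows, so rows that repeat a pose let the fingers close. It gives the time, the measured TCP pose, the force and the opening at its end, in the units of the state.
- read_state(): the state, without advancing time (a new reading comes with each control period).
- read_camera(name): name is "scene" or "top"; returns the picture (420x560x3 uint8, blue, green, red); there is no depth.
- get_calibration(name): a dict with "mtx" (3x3 intrinsics, pixels), "R" (3x3) and "t" (3): a world point X has camera coordinates R X + t. Camera axes: x right, y down, z forward; pixel columns grow to the right and rows downward; lengths in mm; the calibration is good to about 2 mm. A picture is of the moment at which its call begins. get_calibration takes no time and is no camera call.
- close_job(): hands the job in, once; it reports no verdict.
The state is a dict: "time": time; "joints": joint angles; "joint_vel": joint speeds; "effort": joint torques, N m; "position": TCP position; "orientation": TCP orientation; "contact_force": force on the tool from outside, world axes, zero at the start; "moment": the same for the moment, N m; "gripper_width": finger opening in mm.
Only numpy, scipy, OpenCV 4.12 (cv2) and the standard library are available. Lean on these libraries where they do the work, as an engineer would, in place of code of your own. Each camera call takes 0.05 s, during which the arm holds its last target.

## Working session

There is one attempt and no reset: what is moved stays moved. The work goes in short steps, Python scripts to look and compute and a tool call to move; the robot and the scene stay as the last step left them, time stands still between calls to the robot, and variables do not carry over. Pictures are saved under pics/ and viewed, and the job is handed in when it is done.

Besides the shell and the picture viewer there is one more tool, called by a JSON object that holds its "method" and its "body". move_arm: Moves the arm, as the interface text tells. Its arguments: {"type":"object","properties":{"series":{"type":"array"}},"required":["series"]}

```bash
ls; mkdir -p pics
python3 - <<'E'
from bench import *
import cv2
s=read_state(); print(s)
for n in("scene","top"):
    cv2.imwrite(f"pics/{n}0.png",read_camera(n)); c=get_calibration(n); print(n,c)
E
```

```text
pics
{'time': 0.0, 'joints': array([ 1.18158238e+00,  2.77096986e-01, -2.78875354e-02,  1.26798865e+00,
        6.36763180e-06,  1.46736837e+00]), 'joint_vel': array([ 2.04519135e-05, -1.92968184e-04, -2.21156557e-04, -7.36572370e-04,
        1.30666089e-03,  1.33311496e-04]), 'effort': array([ 2.34881139e-03, -4.45503509e+01,  2.95206535e+01,  1.63775176e-02,
        1.46647030e-04, -5.76958897e-06]), 'position': array([175.92346723, 598.92168931, 230.17891587]), 'orientation': array([-2.68486160e-04,  1.42407136e-01,  9.89807569e-01, -1.05479367e-03]), 'contact_force': array([ 0.51282954, -0.23003653,  0.39957952]), 'moment': array([-0.01182625, -0.01277109, -0.03540593]), 'gripper_width': 85.49167241559618}
scene {'mtx': array([[456.07115698,   0.        , 282.94736072],
       [  0.        , 456.07115698, 207.05680477],
       [  0.        ,   0.        ,   1.        ]]), 'R': array([[ 0.58009241, -0.81446085,  0.01209668],
       [-0.45107315, -0.33356771, -0.82780771],
       [ 0.67825203,  0.47474848, -0.56088151]]), 't': array([-368.0550821 ,  318.12972063,  690.33418632])}
top {'mtx': array([[402.76133928,   0.        , 281.34247497],
       [  0.        , 402.76133928, 216.27505567],
       [  0.        ,   0.        ,   1.        ]]), 'R': array([[-0.02551757, -0.99962612, -0.00982192],
       [-0.99364701,  0.02643978, -0.10939176],
       [ 0.10961055,  0.00696811, -0.99395019]]), 't': array([  14.88208648,  596.98139199, 1039.19117791])}
```

View pics/scene0.png

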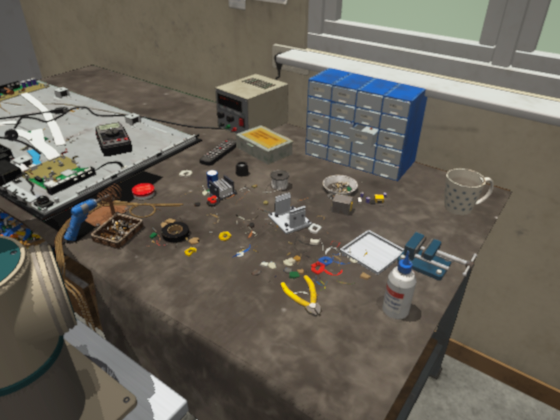

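View pics/top0.png

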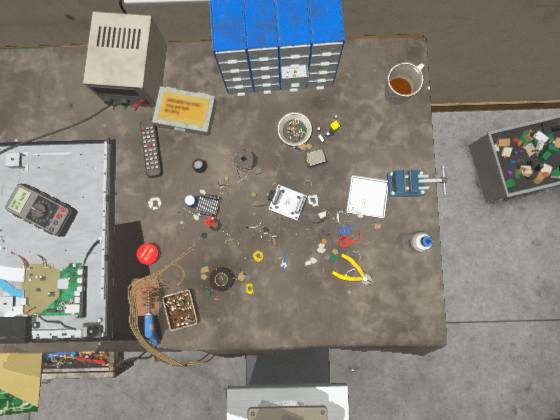

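Run:
```python
import cv2
t=cv2.imread("pics/top0.png"); s=cv2.imread("pics/scene0.png")
cv2.imwrite("pics/t_a.png",cv2.resize(t[170:240,170:250],None,fx=8,fy=8,interpolation=cv2.INTER_CUBIC)[:600])
cv2.imwrite("pics/t_b.png",cv2.resize(t[170:230,260:325],None,fx=9,fy=9,interpolation=cv2.INTER_CUBIC))
cv2.imwrite("pics/t_c.png",cv2.resize(t[165:235,335:435],None,fx=8,fy=8,interpolation=cv2.INTER_CUBIC)[:600])
cv2.imwrite("pics/s_a.png",cv2.resize(s[160:240,195:325],None,fx=6,fy=6,interpolation=cv2.INTER_CUBIC))
```

```text
(no output)
```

View pics/t_a.png

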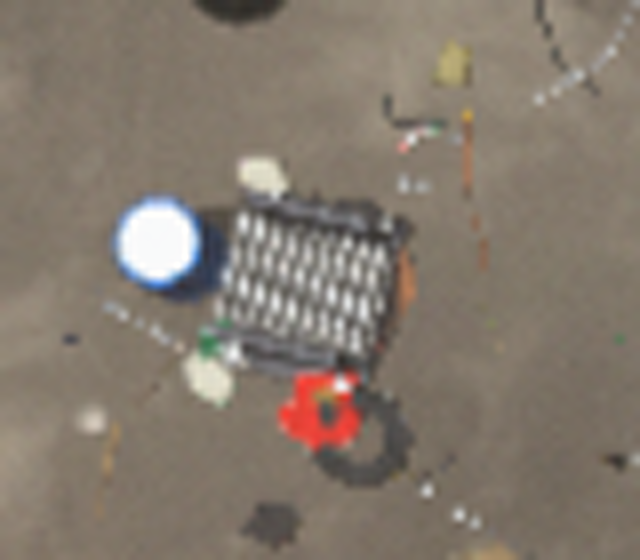

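View pics/t_b.png

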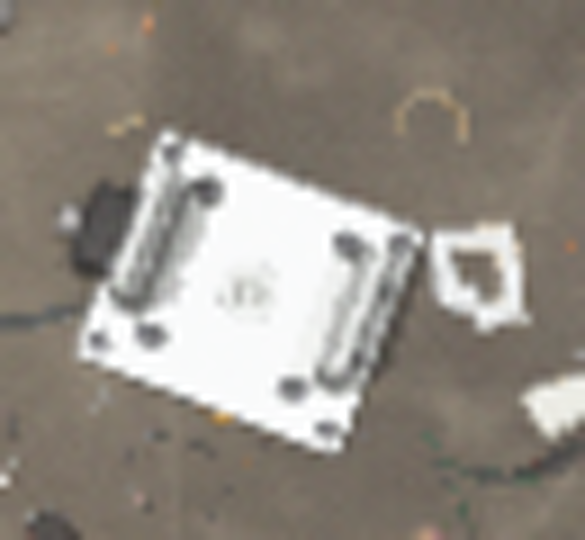

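View pics/t_c.png

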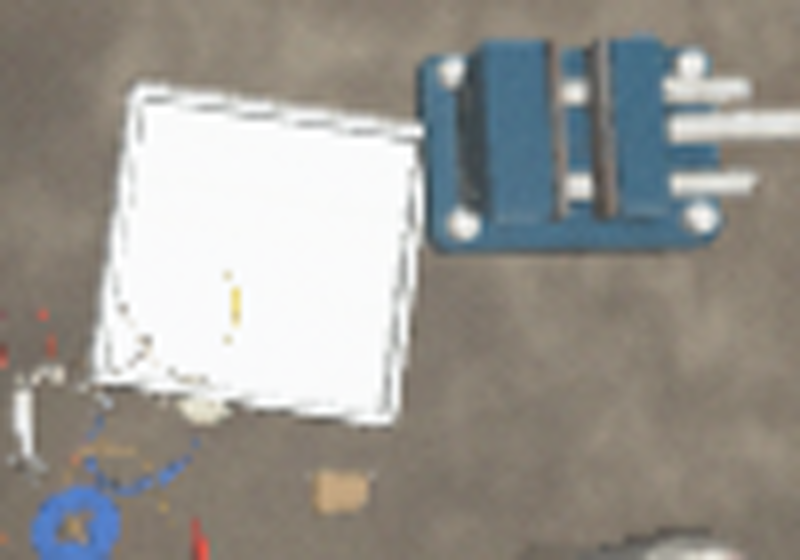

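View pics/s_a.png

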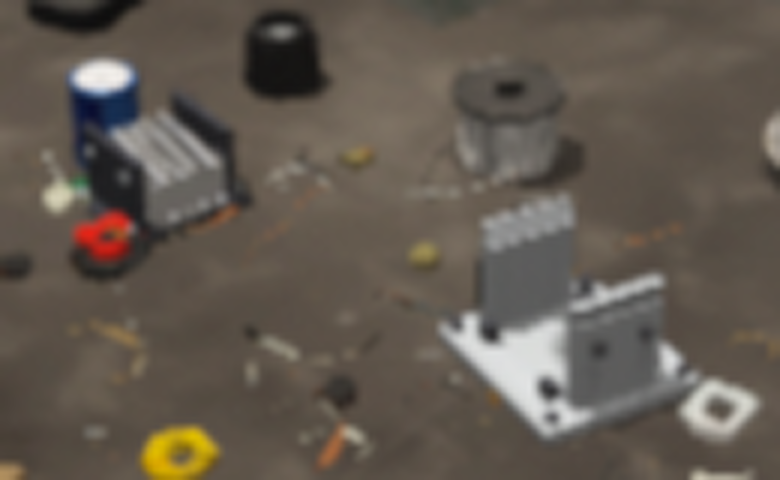

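```bash
cat > h.py <<'E'
import cv2,numpy as np
from bench import *
C={n:get_calibration(n) for n in("scene","top")}
def ray(n,u,v,z):
    c=C[n];d=c["R"].T@np.linalg.inv(c["mtx"])@np.array([u,v,1.]);o=-c["R"].T@c["t"]
    return o+d*(z-o[2])/d[2]
def proj(n,X):
    c=C[n];p=c["mtx"]@(c["R"]@np.array(X,float)+c["t"]);return p[:2]/p[2]
def tri(pa,pb): # top, scene pixels
    A=[];b=[]
    for n,p in(("top",pa),("scene",pb)):
        c=C[n];P=c["mtx"]@np.c_[c["R"],c["t"]]
        for k in(0,1):
            r=p[k]*P[2]-P[k];A.append(r[:3]/1000);b.append(-r[3]/1000)
    return np.linalg.lstsq(np.array(A),np.array(b),rcond=None)[0]
E
python3 - <<'E'
from h import *
t=cv2.imread("pics/top0.png"); s=cv2.imread("pics/scene0.png")
def blob(img,f,box,nm,k=8,close=0):
    x0,y0,x1,y1=box;im=cv2.resize(img[y0:y1,x0:x1],None,fx=k,fy=k,interpolation=cv2.INTER_CUBIC)
    m=f(im.astype(int)).astype(np.uint8)*255
    if close:
        K=cv2.getStructuringElement(2,(close,close));m=cv2.morphologyEx(m,cv2.MORPH_CLOSE,K);m=cv2.morphologyEx(m,cv2.MORPH_OPEN,K)
    cs,_=cv2.findContours(m,0,2);c=max(cs,key=cv2.contourArea)
    d=im.copy();cv2.drawContours(d,[c],-1,(0,0,255),1);
    bx=cv2.boxPoints(cv2.minAreaRect(c));cv2.polylines(d,[bx.astype(int)],1,(0,255,0),1);cv2.imwrite(f"pics/b_{nm}.png",d[:600,:800])
    w=lambda p:(np.asarray(p)+.5)/k-.5+[x0,y0]
    M=cv2.moments(c);return w([M["m10"]/M["m00"],M["m01"]/M["m00"]]),w(bx)
white=lambda i:i.min(2)>140
ct,_=blob(t,lambda i:(i[...,0]>150)&(i[...,0]-i[...,2]<60),(180,190,199,212),"capt")
cs,_=blob(s,lambda i:(i.min(2)>150),(203,165,222,182),"caps")
print("cap",ct,cs,ray("top",*ct,46),ray("scene",*cs,46),tri(ct,cs))
for nm,f,box,z,cl in(("station",lambda i:i.min(2)>120,(260,175,312,225),10,25),("tray",lambda i:i.min(2)>125,(343,170,389,222),12,9),("sink",lambda i:i.min(2)>95,(195,192,222,218),30,17)):
    c,b=blob(t,f,box,nm,8,cl)
    W=np.array([ray("top",*p,z) for p in b]);print(nm,c,ray("top",*c,z)[:2],"rectctr",W.mean(0)[:2]);print(b.round(1).tolist(),W[:,:2].round(1).tolist())
    e=np.roll(W,-1,0)-W;print(np.linalg.norm(e,axis=1),np.degrees(np.arctan2(e[:,1],e[:,0])))
E
```

```text
cap [188.93718635 199.23055797] [211.53658211 172.16397586] [647.59607122 242.60051131  46.        ] [647.14297642 244.12311216  46.        ] [646.97297919 243.07358168  46.4449114 ]
station [288.14506153 201.90613914] [638.62556998 -20.08366843] rectctr [635.25238902 -25.43007039]
[[265.9, 210.9], [275.1, 182.6], [314.5, 195.4], [305.2, 223.7]] [[615.6, 41.2], [693.1, 14.3], [654.6, -92.4], [577.7, -64.8]]
[ 82.0301173  113.44116452  81.65879694 112.58887876] [ -19.17039723 -109.84634855  160.23423893   70.33975047]
tray [367.08626276 195.50807374] [ 650.13129492 -235.42911383] rectctr [ 656.80729874 -235.26782572]
[[343.6, 216.0], [349.0, 166.0], [390.2, 170.5], [384.8, 220.5]] [[595.7, -169.2], [733.3, -189.9], [717.7, -302.1], [580.5, -279.9]]
[139.22322936 113.23904057 138.93816065 111.71661063] [ -8.58289732 -97.95307928 170.78771947  82.20601717]
sink [206.4726807  204.05190725] [635.79782601 199.28435546] rectctr [634.59876283 195.19905469]
[[194.6, 217.4], [194.6, 191.6], [221.4, 191.6], [221.4, 217.4]] [[600.5, 231.4], [670.6, 231.2], [668.6, 158.8], [598.6, 159.4]]
[70.09171351 72.47547384 70.03433668 71.96128592] [-1.09100956e-01 -9.15593987e+01  1.79471313e+02  8.84774298e+01]
```

Run:
```python
from h import *
def W(pts,k,o,z):
    return np.array([ray("top",*((np.array(p)+.5)/k-.5+o),z) for p in pts])
def rep(n,w):
    e=np.roll(w,-1,0)-w;print(n,w.mean(0)[:2].round(1),w[:,:2].round(1).tolist(),np.linalg.norm(e,axis=1).round(1),np.degrees(np.arctan2(e[:,1],e[:,0])).round(1))
rep("station",W([(168,130),(420,232),(340,452),(80,355)],9,np.array([260,170]),10))
print(W([(245,291)],9,np.array([260,170]),15))
rep("tray",W([(133,85),(424,132),(388,425),(95,380)],8,np.array([335,165]),12))
t=cv2.imread("pics/top0.png");s=cv2.imread("pics/scene0.png")
a=cv2.resize(t[188:222,182:226],None,fx=17,fy=17,interpolation=cv2.INTER_CUBIC);a=cv2.convertScaleAbs(a,alpha=1.4);cv2.imwrite("pics/z1.png",a)
a=cv2.resize(s[163:205,200:242],None,fx=14,fy=14,interpolation=cv2.INTER_CUBIC);a=cv2.convertScaleAbs(a,alpha=1.6);cv2.imwrite("pics/z2.png",a)
a=cv2.resize(s[188:238,262:318],None,fx=12,fy=12,interpolation=cv2.INTER_CUBIC);cv2.imwrite("pics/z3.png",a)
```

```text
station [638.5 -18.4] [[688.9, 5.8], [655.4, -70.0], [589.0, -43.7], [620.6, 34.1]] [82.8 71.5 84.  74. ] [-113.9  158.4   67.9  -22.5]
[[638.04269645 -16.31768483  15.        ]]
tray [ 647.7 -235.2] [[707.6, -194.7], [688.5, -293.2], [588.3, -275.6], [606.3, -177.3]] [100.3 101.8  99.9 102.8] [-101.   170.    79.6   -9.7]
```

View pics/z1.png

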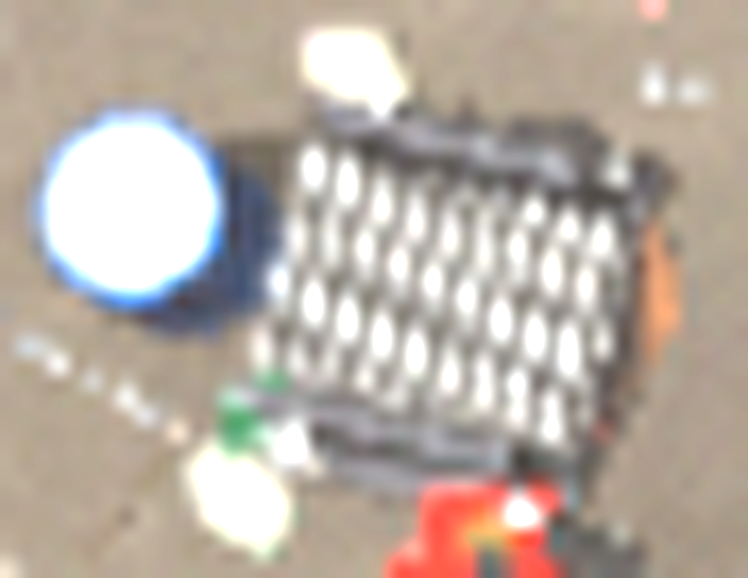

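View pics/z2.png

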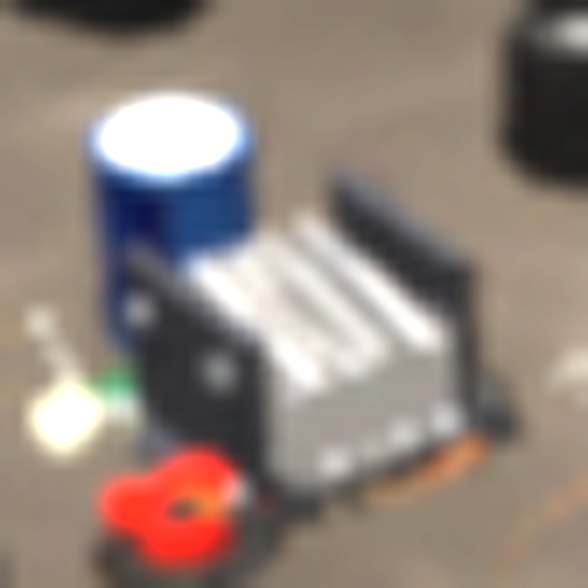

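View pics/z3.png

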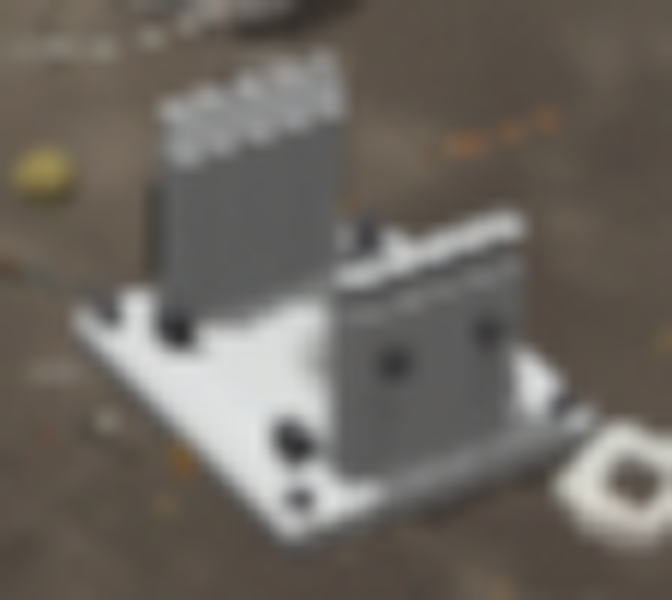

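Run:
```python
from h import *
def W(n,pts,k,o,z):
    return np.array([ray(n,*((np.array(p)+.5)/k-.5+np.array(o)),z) for p in pts])
def rep(n,w):
    e=np.roll(w,-1,0)-w;print(n,w.mean(0)[:2].round(1),w[:,:2].round(1).tolist(),np.linalg.norm(e,axis=1).round(1),np.degrees(np.arctan2(e[:,1],e[:,0])).round(1))
rep("station scene",W("scene",[(75,315),(290,540),(592,415)],12,(262,188),10))
rep("sink top",W("top",[(308,140),(612,205),(558,450),(255,370)],17,(182,188),30))
rep("sink scene",W("scene",[(190,262),(300,390),(450,340),(308,212)],14,(200,163),30))
t=cv2.imread("pics/top0.png")
a=cv2.resize(t[188:222,182:226],None,fx=17,fy=17,interpolation=cv2.INTER_CUBIC)
m=(a.min(2)>125).astype(np.uint8)
poly=np.zeros_like(m);cv2.fillPoly(poly,[np.array([(285,135),(345,135),(640,205),(640,250),(580,460),(530,460),(300,395),(240,385)])],1)
p=cv2.findNonZero(m*poly);r=cv2.minAreaRect(p);print(r)
rep("sink mask",W("top",cv2.boxPoints(r),17,(182,188),30))
# cheeks scene: top edges inner endpoints
rep("cheekL scene (near) top",W("scene",[(135,250),(265,350)],14,(200,163),41))
rep("cheekR top",W("scene",[(338,178),(475,268)],14,(200,163),41))
for n in("top","scene"):
  print(n,[ (proj(n,(175,600,230)))])
```

```text
station scene [621.6 -23.9] [[622.4, 37.4], [586.4, -42.0], [656.1, -67.0]] [ 87.3  74.  109.7] [-114.4  -19.7  107.9]
sink top [634.1 197.8] [[658.8, 217.6], [647.1, 169.5], [608.4, 178.3], [622.3, 226.0]] [49.5 39.7 49.7 37.4] [-103.7  167.2   73.7  -13.1]
sink scene [637.1 200. ] [[633.8, 227.7], [612.0, 180.3], [641.7, 169.7], [661.1, 222.3]] [52.2 31.6 56.1 27.8] [-114.7  -19.7   69.8  168.8]
((439.5806884765625, 303.74639892578125), (352.638916015625, 256.68634033203125), 14.402847290039062)
sink mask [632.1 196.9] [[620.2, 228.9], [659.5, 218.7], [644.0, 164.7], [604.8, 175.1]] [40.7 56.2 40.6 55.9] [ -14.5 -106.   165.2   74.1]
cheekL scene (near) top [611.8 204. ] [[617.8, 225.7], [605.7, 182.3]] [45.1 45.1] [-105.5   74.5]
cheekR top [655.5 191.9] [[660.4, 213.2], [650.6, 170.6]] [43.7 43.7] [-103.   77.]
top [array([ -4.38480988, 416.12197044])]
scene [array([-72.70824689, 135.52020445])]
```

```bash
cat >> h.py <<'E'
from scipy.spatial.transform import Rotation as Ro
def go(x,y,z,ty,q=True):
    s=read_state();w=s["orientation"];R=Ro.from_quat([*w[1:],w[0]]).as_matrix()
    d=np.array([x,y,z])-s["position"];a=np.degrees(np.arctan2(R[1,1],R[0,1]))
    sp=np.radians((a-ty+180)%360-180)
    print("t%.2f pos"%s["time"],s["position"].round(1),"yaw %.2f"%a,"F",s["contact_force"].round(1),"w %.1f"%s["gripper_width"],"j",s["joints"].round(2))
    print("tilt",R[:,2].round(4)); print("lin",(R.T@d).round(1),"spin %.3f"%sp)
E
python3 -c "
from h import *
go(647,243,120,-14.5)"
```

```text
t0.10 pos [175.9 599.  230.3] yaw 73.63 F [0.9 0.8 0.6] w 85.4 j [ 1.18  0.28 -0.03  1.27  0.    1.47]
tilt [-8.0e-04 -1.8e-03 -1.0e+00]
lin [-552.3 -208.5  110.6] spin 1.538
```

{"method": "move_arm", "body": {"series": [{"hand":-0.2,"linear":[-552,-208.5,60],"spin":1.538},{"hand":-0.2,"linear":[-552,-208.5,60],"spin":1.538},{"hand":-0.2,"linear":[-552,-208.5,60],"spin":1.538},{"hand":-0.2,"linear":[-552,-208.5,60],"spin":1.538},{"hand":-0.2,"linear":[-552,-208.5,60],"spin":1.538},{"hand":-0.2,"linear":[-552,-208.5,60],"spin":1.538},{"hand":-0.2,"linear":[-552,-208.5,60],"spin":1.538},{"hand":-0.2,"linear":[-552,-208.5,110],"spin":1.538},{"hand":-0.2,"linear":[-552,-208.5,110],"spin":1.538},{"hand":-0.2,"linear":[-552,-208.5,110],"spin":1.538}]}}

```text
time: 1.35
position: [648.1, 241.7, 119.3]
orientation: [-0.0, 0.791, 0.611, -0.001]
contact_force: [-0.2, 0.8, -0.0]
gripper_width: 51.1
```

```bash
python3 -c "
from h import *
go(647,243,12,-14.5)"
```

```text
t1.35 pos [648.1 241.7 119.3] yaw -14.61 F [-0.2  0.8 -0. ] w 51.1 j [ 0.26  0.46 -0.    1.11 -0.    2.09]
tilt [-1.8e-03 -7.0e-04 -1.0e+00]
lin [  1.1  -1.2 107.3] spin -0.002
```

```bash
cat > pic.py <<'E'
import sys
from h import *
# tag, then crops name:x0,y0,x1,y1,k
for a in sys.argv[2:]:
    n,r=a.split(":");x0,y0,x1,y1,k=map(int,r.split(","))
    im=read_camera(n);cv2.imwrite(f"pics/{sys.argv[1]}_{n}_full.png",im)
    cv2.imwrite(f"pics/{sys.argv[1]}_{n}.png",cv2.resize(im[y0:y1,x0:x1],None,fx=k,fy=k,interpolation=cv2.INTER_CUBIC))
E
python3 pic.py p1 scene:180,100,260,200,6 top:150,150,250,240,6
```

```text
(no output)
```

View pics/p1_scene.png

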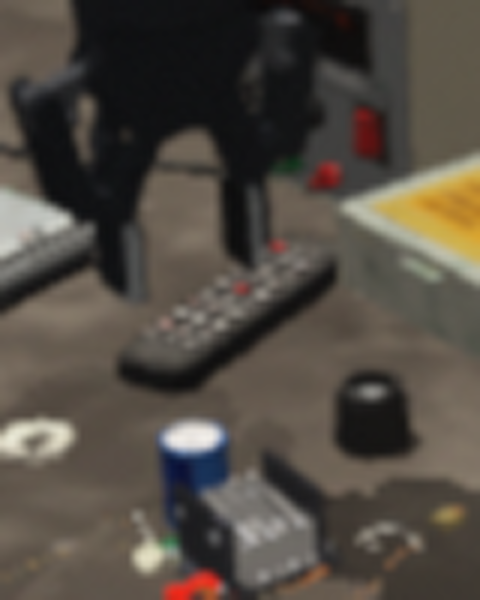

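View pics/p1_top.png

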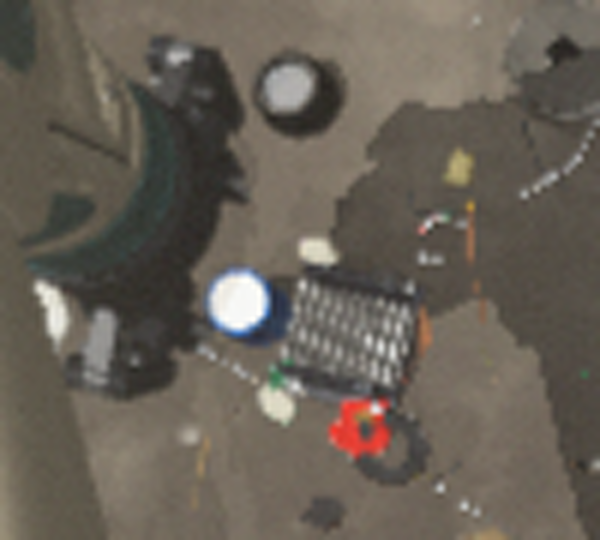

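```bash
python3 -c "
from h import *
for z in(119,138,160): print(proj('top',(648,242,z)),(proj('top',(648,242,z))-[150,150])*6,(proj('scene',(648,242,z))-[180,100])*6)"
```

```text
[182.1416339  194.58053825] [192.84980339 267.48322951] [181.39480809 286.00126393]
[180.14256219 193.30140863] [180.85537313 259.80845179] [177.95062561 245.8781343 ]
[177.72885312 191.75696841] [166.37311872 250.54181043] [173.8832227  198.49477566]
```

{"method": "move_arm", "body": {"series": [{"hand":-0.2,"linear":[1,-1.2,50],"spin":0},{"hand":-0.2,"linear":[1,-1.2,80],"spin":0},{"hand":-0.2,"linear":[1,-1.2,107],"spin":0},{"hand":-0.2,"linear":[1,-1.2,107],"spin":0},{"hand":0.6,"linear":[1,-1.2,107],"spin":0},{"hand":0.6,"linear":[1,-1.2,107],"spin":0},{"hand":0.6,"linear":[1,-1.2,107],"spin":0},{"hand":0.6,"linear":[1,-1.2,107],"spin":0}]}}

```text
time: 2.45
position: [647.3, 245.8, 16.1]
orientation: [0.0, 0.791, 0.612, 0.001]
contact_force: [-0.1, 1.3, 6.7]
gripper_width: 28.7
```

```bash
python3 -c "
from h import *
go(647,243,120,-14.5)"
```

```text
t2.45 pos [647.3 245.8  16.1] yaw -14.49 F [-0.1  1.3  6.7] w 28.7 j [ 0.27  0.56 -0.09  0.92  0.    2.09]
tilt [ 0.0026  0.0011 -1.    ]
lin [  -2.6    0.6 -103.9] spin 0.000
```

{"method": "move_arm", "body": {"series": [{"hand":0.6,"linear":[0,0,-10],"spin":0},{"hand":0.6,"linear":[0,0,-40],"spin":0},{"hand":0.6,"linear":[0,0,-100],"spin":0},{"hand":0.6,"linear":[0,0,-100],"spin":0},{"hand":0.6,"linear":[0,0,-100],"spin":0}]}}

```text
time: 3.08
position: [646.0, 245.1, 114.6]
orientation: [0.0, 0.791, 0.612, 0.0]
contact_force: [-1.2, 0.6, 0.2]
gripper_width: 28.4
```

```bash
python3 pic.py p2 scene:180,100,260,200,6 top:150,150,250,240,6;python3 -c "
from h import *
go(648,-235,100,-11)"
```

```text
t3.17 pos [644.6 244.8 112.5] yaw -14.50 F [-0.2  0.7 -0.1] w 28.4 j [ 0.27  0.47 -0.01  1.09 -0.    2.09]
tilt [-0.0034 -0.001  -1.    ]
lin [-463.6  123.4   13. ] spin -0.061
```

View pics/p2_scene.png

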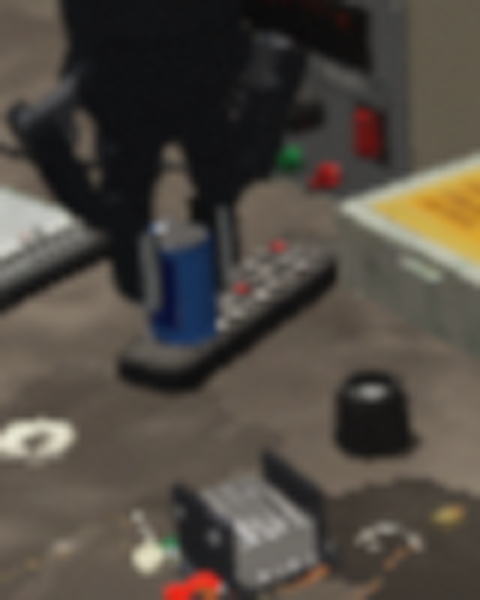

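View pics/p2_top.png

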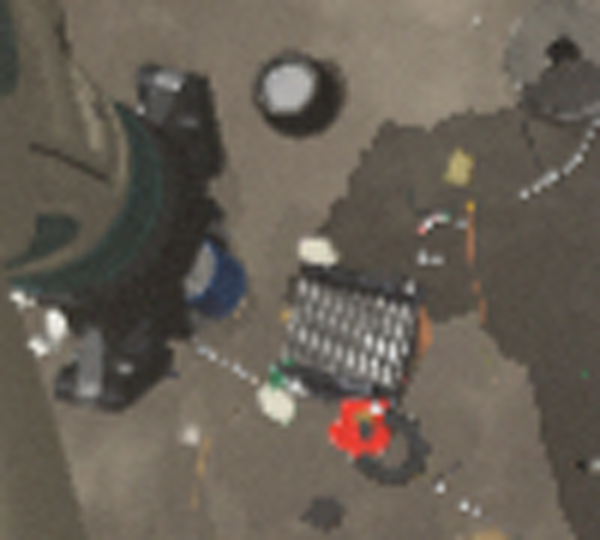

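{"method": "move_arm", "body": {"series": [{"hand":0.6,"linear":[-464,123,-8],"spin":-0.06},{"hand":0.6,"linear":[-464,123,-8],"spin":-0.06},{"hand":0.6,"linear":[-464,123,-8],"spin":-0.06},{"hand":0.6,"linear":[-464,123,-8],"spin":-0.06},{"hand":0.6,"linear":[-464,123,-8],"spin":-0.06},{"hand":0.6,"linear":[-464,123,-8],"spin":-0.06},{"hand":0.6,"linear":[-464,123,-8],"spin":-0.06},{"hand":0.6,"linear":[-464,123,-8],"spin":-0.06},{"hand":0.6,"linear":[-464,123,-8],"spin":-0.06},{"hand":0.6,"linear":[-464,123,-8],"spin":-0.06}]}}

```text
time: 4.42
position: [647.8, -233.9, 120.5]
orientation: [-0.002, 0.772, 0.636, -0.001]
contact_force: [-0.4, 0.4, -1.0]
gripper_width: 28.4
```

```bash
python3 pic.py p3 scene:340,180,460,280,6 ;python3 -c "
from h import *
go(648,-235,20.5,-11)"
```

```text
t4.47 pos [ 648.1 -233.3  120.8] yaw -11.01 F [-0.2  0.5 -1.1] w 28.6 j [-0.44  0.46 -0.01  1.11  0.    1.32]
tilt [-0.0027  0.0017 -1.    ]
lin [ -1.8   0.5 100.3] spin -0.000
```

View pics/p3_scene.png

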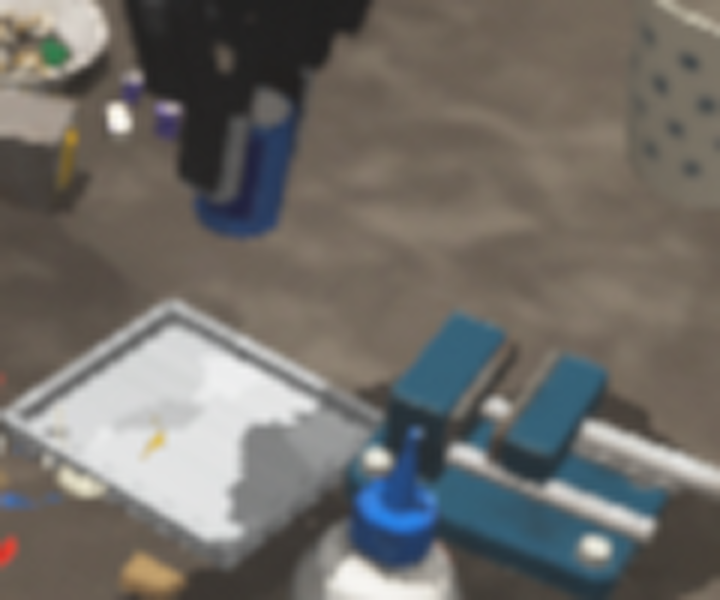

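```bash
python3 -c "
from h import *
for z in(104,150): print((proj('scene',(648,-233,z))-[340,180])*6)
im=cv2.imread('pics/p3_scene_full.png')
a=im[180:230,365:395].astype(int);
m=((a[...,0]-a[...,2])>30)&(a[...,0]>60);ys,xs=np.nonzero(m);print(len(xs))
print(*[(y+180,xs[ys==y].min()+365,xs[ys==y].max()+365) for y in sorted(set(ys))],sep='\n')
"
```

```text
[224.03138869 212.07354925]
[241.28608883 102.01208365]
114
(np.int64(200), np.int64(387), np.int64(388))
(np.int64(201), np.int64(367), np.int64(388))
(np.int64(202), np.int64(382), np.int64(388))
(np.int64(203), np.int64(382), np.int64(387))
(np.int64(204), np.int64(383), np.int64(387))
(np.int64(205), np.int64(383), np.int64(387))
(np.int64(206), np.int64(383), np.int64(387))
(np.int64(207), np.int64(383), np.int64(387))
(np.int64(208), np.int64(383), np.int64(386))
(np.int64(209), np.int64(383), np.int64(386))
(np.int64(210), np.int64(382), np.int64(386))
(np.int64(211), np.int64(382), np.int64(386))
(np.int64(212), np.int64(382), np.int64(386))
(np.int64(213), np.int64(373), np.int64(386))
(np.int64(214), np.int64(373), np.int64(385))
(np.int64(215), np.int64(374), np.int64(385))
(np.int64(216), np.int64(374), np.int64(385))
(np.int64(217), np.int64(375), np.int64(385))
(np.int64(218), np.int64(377), np.int64(383))
```

{"method": "move_arm", "body": {"series": [{"hand":0.6,"linear":[-1,0,50],"spin":0},{"hand":0.6,"linear":[-1,0,80],"spin":0},{"hand":0.6,"linear":[-1,0,92],"spin":0},{"hand":0.6,"linear":[-1,0,97],"spin":0},{"hand":0.6,"linear":[-1,0,99],"spin":0},{"hand":0.6,"linear":[-1,0,100],"spin":0},{"hand":0.6,"linear":[-1,0,100],"spin":0}]}}

```text
time: 5.35
position: [649.5, -236.1, 23.3]
orientation: [0.001, 0.772, 0.636, 0.0]
contact_force: [-0.0, -0.9, -0.1]
gripper_width: 28.6
```

```bash
python3 -c "
from h import *
go(648,-235,20,-11)"
```

```text
t5.35 pos [ 649.5 -236.1   23.3] yaw -11.07 F [-0.  -0.9 -0.1] w 28.6 j [-0.44  0.55 -0.09  0.93 -0.    1.32]
tilt [ 1.5e-03 -7.0e-04 -1.0e+00]
lin [ 0.8 -1.7  3.3] spin -0.001
```

{"method": "move_arm", "body": {"series": [{"hand":0.6,"linear":[0,0,1],"spin":0},{"hand":0.6,"linear":[0,0,2],"spin":0},{"hand":0.6,"linear":[0,0,2],"spin":0},{"hand":0.6,"linear":[0,0,2],"spin":0}]}}

```text
time: 5.85
position: [648.8, -235.7, 20.2]
orientation: [-0.0, 0.772, 0.636, -0.0]
contact_force: [0.3, 0.3, -0.6]
gripper_width: 28.3
```

```bash
python3 pic.py p4 scene:340,180,460,280,6 ;python3 -c "
from h import *
go(648,-235,20,-11)"
```

```text
t5.90 pos [ 648.8 -235.8   20.3] yaw -11.06 F [ 0.2 -0.1 -0.3] w 28.4 j [-0.44  0.55 -0.09  0.93 -0.    1.32]
tilt [-1.e-04  0.e+00 -1.e+00]
lin [ 0.6 -1.   0.3] spin -0.001
```

View pics/p4_scene.png

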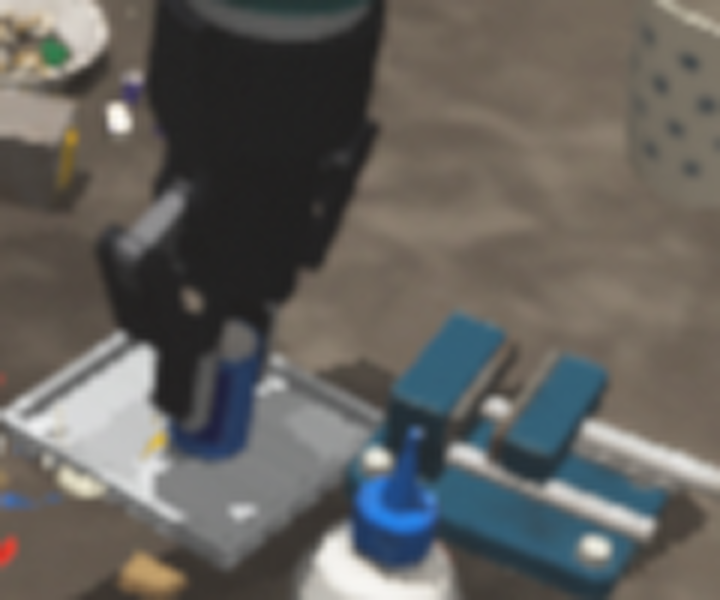

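{"method": "move_arm", "body": {"series": [{"hand":0.6,"linear":[0,0,1],"spin":0},{"hand":0.6,"linear":[0,0,2],"spin":0},{"hand":0.6,"linear":[0,0,2],"spin":0}]}}

```text
time: 6.28
position: [649.0, -235.8, 20.1]
orientation: [0.0, 0.772, 0.636, -0.0]
contact_force: [-3.7, 1.2, 7.9]
gripper_width: 28.3
```

{"method": "move_arm", "body": {"series": [{"hand":0.6,"linear":[0,0,-1],"spin":0},{"hand":0.0,"linear":[0,0,-1],"spin":0},{"hand":0.0,"linear":[0,0,-1],"spin":0},{"hand":-0.1,"linear":[0,0,-1],"spin":0},{"hand":-0.1,"linear":[0,0,-20],"spin":0},{"hand":-0.1,"linear":[0,0,-60],"spin":0},{"hand":-0.1,"linear":[0,0,-110],"spin":0},{"hand":-0.1,"linear":[0,0,-110],"spin":0}]}}

```text
time: 7.28
position: [653.3, -237.8, 136.0]
orientation: [0.006, 0.772, 0.636, 0.003]
contact_force: [0.3, 0.4, 0.3]
gripper_width: 46.7
```

```bash
python3 pic.py p5 scene:340,180,460,280,6 ;python3 -c "
from h import *
go(634.5,198.2,130,75.5)"
```

```text
t7.33 pos [ 651.4 -236.9  133. ] yaw -11.06 F [-0.7  0.4 -1.7] w 46.8 j [-0.44  0.45  0.01  1.12  0.    1.32]
tilt [ 0.007  -0.0033 -1.    ]
lin [ 423.8 -100.1    1.4] spin -1.511
```

View pics/p5_scene.png

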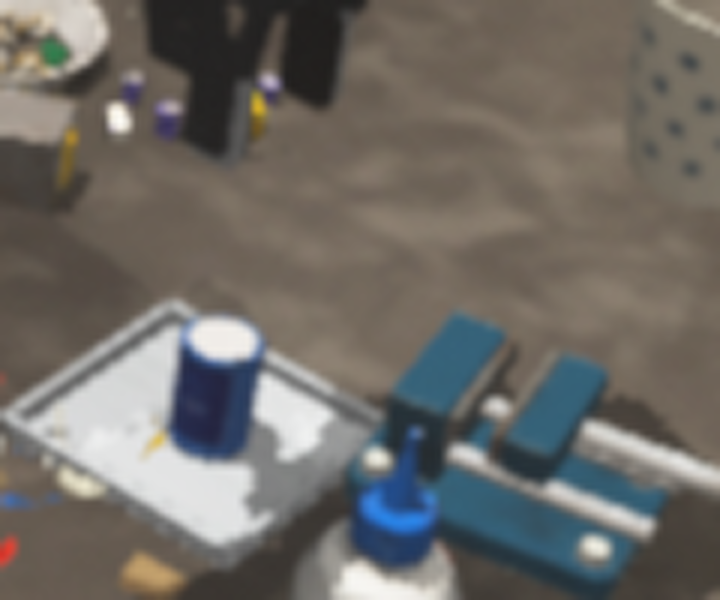

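{"method": "move_arm", "body": {"series": [{"hand":-0.7,"linear":[424,-100,0],"spin":-1.511},{"hand":-0.7,"linear":[424,-100,0],"spin":-1.511},{"hand":-0.7,"linear":[424,-100,0],"spin":-1.511},{"hand":-0.7,"linear":[424,-100,0],"spin":-1.511},{"hand":-0.7,"linear":[424,-100,0],"spin":-1.511},{"hand":-0.7,"linear":[424,-100,0],"spin":-1.511},{"hand":-0.7,"linear":[424,-100,0],"spin":-1.511},{"hand":-0.7,"linear":[424,-100,0],"spin":-1.511},{"hand":-0.7,"linear":[424,-100,0],"spin":-1.511},{"hand":-0.7,"linear":[424,-100,0],"spin":-1.511}]}}

```text
time: 8.57
position: [631.5, 198.8, 127.6]
orientation: [-0.001, 0.128, 0.992, -0.0]
contact_force: [-0.1, -0.0, 0.4]
gripper_width: 72.5
```

{"method": "move_arm", "body": {"series": [{"hand":-0.7,"linear":[0,0,0],"spin":0},{"hand":-0.7,"linear":[0,0,0],"spin":0}]}}

```text
time: 8.82
position: [632.2, 198.8, 128.3]
orientation: [-0.0, 0.127, 0.992, -0.0]
contact_force: [-0.1, 0.5, -0.5]
gripper_width: 72.4
```

```bash
python3 pic.py p6 scene:180,100,260,200,6 top:150,150,250,240,6;python3 -c "
from h import *
go(634.5,198.2,11,75.5)"
```

```text
t8.93 pos [632.2 199.  128.4] yaw 75.44 F [-0.1  0.  -0.4] w 72.7 j [ 0.21  0.41 -0.07  1.1  -0.    0.46]
tilt [ 1.e-04  0.e+00 -1.e+00]
lin [ -2.4  -0.2 117.4] spin -0.001
```

View pics/p6_scene.png

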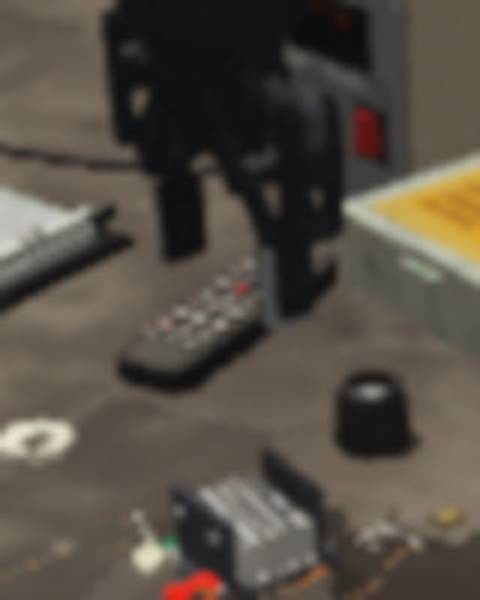

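View pics/p6_top.png

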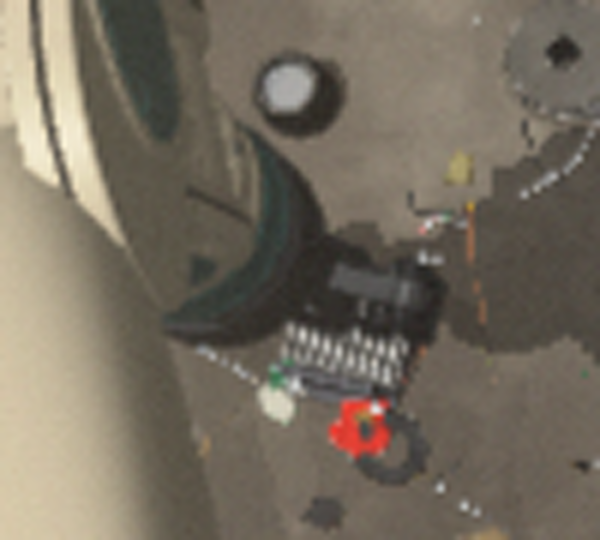

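{"method": "move_arm", "body": {"series": [{"hand":-0.7,"linear":[-2,0,60],"spin":0},{"hand":-0.7,"linear":[-2,0,95],"spin":0},{"hand":-0.7,"linear":[-2,0,112],"spin":0},{"hand":-0.7,"linear":[-2,0,118],"spin":0},{"hand":-0.7,"linear":[-2,0,119],"spin":0},{"hand":-0.7,"linear":[-2,0,119],"spin":0},{"hand":-0.7,"linear":[-2,0,119],"spin":0}]}}

```text
time: 9.8
position: [635.1, 199.3, 10.7]
orientation: [0.001, 0.126, 0.992, 0.0]
contact_force: [0.8, -1.1, 0.5]
gripper_width: 72.4
```

```bash
python3 pic.py p7 scene:180,100,260,200,6;python3 -c "
from h import *
go(634,198.2,8.5,75.5)"
```

```text
t9.85 pos [634.8 199.3  10.5] yaw 75.52 F [0.5 0.1 0.9] w 72.7 j [ 0.21  0.52 -0.17  0.88  0.    0.46]
tilt [ 1.9e-03  4.0e-04 -1.0e+00]
lin [ 0.5 -1.2  2. ] spin 0.000
```

View pics/p7_scene.png

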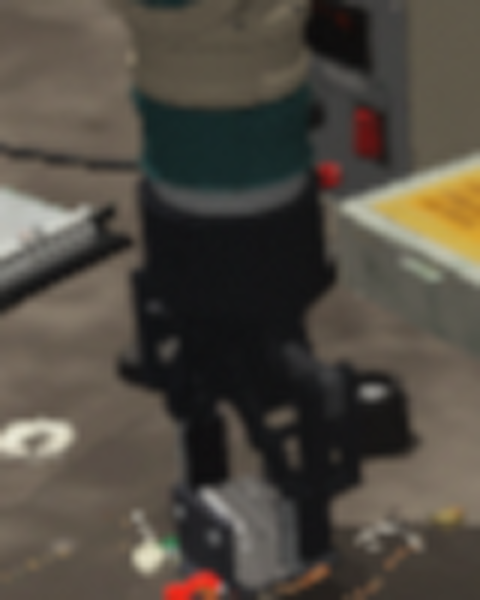

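{"method": "move_arm", "body": {"series": [{"hand":-0.7,"linear":[0,-1,1.5],"spin":0},{"hand":-0.4,"linear":[0,-1,1.5],"spin":0},{"hand":-0.2,"linear":[0,-1,1.5],"spin":0},{"hand":0.0,"linear":[0,-1,1.5],"spin":0},{"hand":0.1,"linear":[0,-1,1.5],"spin":0},{"hand":0.1,"linear":[0,-1,1.5],"spin":0},{"hand":0.1,"linear":[0,-1,1.5],"spin":0}]}}

```text
time: 10.72
position: [634.1, 198.2, 8.2]
orientation: [0.0, 0.126, 0.992, 0.0]
contact_force: [-0.2, -0.2, 3.4]
gripper_width: 48.3
```

```bash
python3 pic.py p8 scene:180,100,260,200,6;python3 -c "
from h import *
go(634,198.2,110,75.5)"
```

```text
t10.78 pos [634.1 198.2   8.2] yaw 75.52 F [ 0.4 -0.5  4.1] w 47.7 j [ 0.21  0.53 -0.17  0.88  0.    0.46]
tilt [ 8.e-04  2.e-04 -1.e+00]
lin [ 1.000e-01  0.000e+00 -1.018e+02] spin 0.000
```

View pics/p8_scene.png

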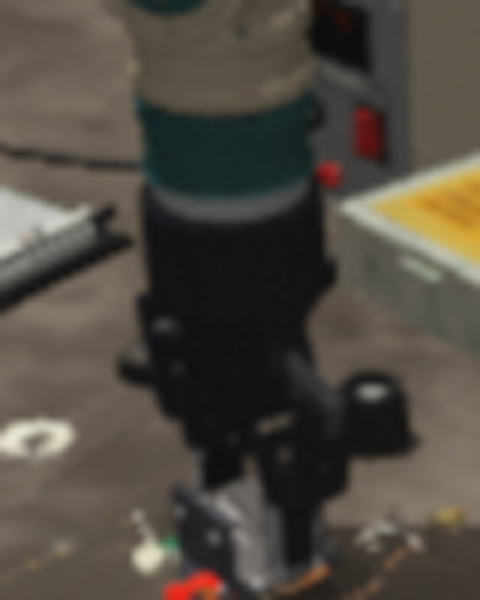

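{"method": "move_arm", "body": {"series": [{"hand":0.3,"linear":[0,0,-5],"spin":0},{"hand":0.3,"linear":[0,0,-15],"spin":0},{"hand":0.3,"linear":[0,0,-30],"spin":0},{"hand":0.3,"linear":[0,0,-60],"spin":0},{"hand":0.3,"linear":[0,0,-90],"spin":0},{"hand":0.3,"linear":[0,0,-90],"spin":0},{"hand":0.3,"linear":[0,0,-90],"spin":0}]}}

```text
time: 11.65
position: [633.4, 198.0, 97.7]
orientation: [-0.0, 0.126, 0.992, -0.0]
contact_force: [0.2, 0.4, -1.7]
gripper_width: 47.7
```

```bash
python3 pic.py p9 scene:180,100,280,200,6;python3 -c "
from h import *
go(580,95,50,67.5)"
```

```text
t11.70 pos [632.7 197.8  96.8] yaw 75.51 F [-0.5  0.1 -0.3] w 47.6 j [ 0.21  0.44 -0.1   1.04 -0.    0.46]
tilt [-2.e-03 -4.e-04 -1.e+00]
lin [  25.2 -112.7   46.9] spin 0.140
```

View pics/p9_scene.png

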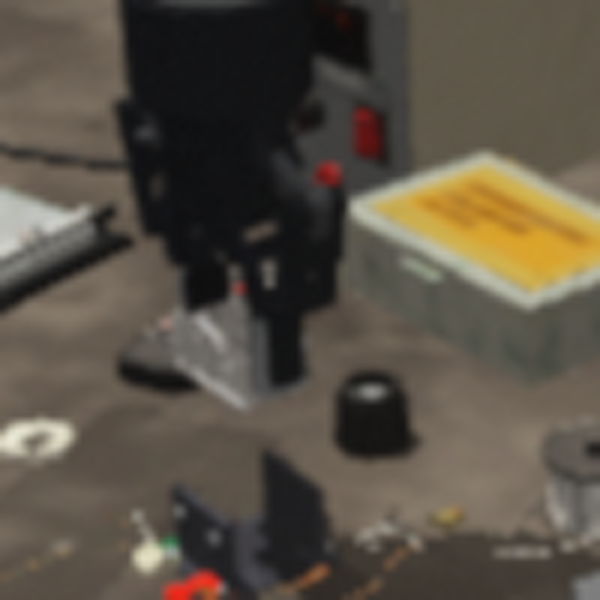

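```bash
cat >> h.py <<'E'
def box(n,c,yaw,z0,z1,o=(0,0),k=1):
    # corners of sink footprint, yaw=angle of sink y axis (deg)
    a=np.radians(yaw);ty=np.array([np.cos(a),np.sin(a)]);tx=np.array([ty[1],-ty[0]])
    for z in(z0,z1):
        for sx,sy in((18,-25),(-18,-25),(-18,25),(18,25)):
            p=np.array(c)+tx*sx+ty*sy;print(n,z,(sx,sy),((proj(n,(*p,z))-np.array(o)+.5)*k-.5).round(1))
E
python3 -c "
from h import *
box('scene',(632.7,197.8),75.5,94.6,118.6,(180,100),6)"
```

```text
scene 94.6 (18, -25) [309.3 391.1]
scene 94.6 (-18, -25) [237.6 417.5]
scene 94.6 (-18, 25) [172.4 372.5]
scene 94.6 (18, 25) [243.3 347.6]
scene 118.6 (18, -25) [306.4 340.5]
scene 118.6 (-18, -25) [233.7 366.3]
scene 118.6 (-18, 25) [167.9 322.1]
scene 118.6 (18, 25) [239.7 297.8]
```

{"method": "move_arm", "body": {"series": [{"hand":0.3,"linear":[25,-40,0],"spin":0.14},{"hand":0.3,"linear":[25,-80,5],"spin":0.14},{"hand":0.3,"linear":[25,-112,30],"spin":0.14},{"hand":0.3,"linear":[25,-112,60],"spin":0.14},{"hand":0.3,"linear":[25,-112,80],"spin":0.14},{"hand":0.3,"linear":[25,-112,84],"spin":0.14},{"hand":0.3,"linear":[25,-112,84],"spin":0.14},{"hand":0.3,"linear":[25,-112,84],"spin":0.14}]}}

```text
time: 12.7
position: [582.4, 96.1, 14.6]
orientation: [0.001, 0.195, 0.981, 0.0]
contact_force: [0.3, -1.1, -0.3]
gripper_width: 47.8
```

```bash
python3 pic.py p10 scene:200,160,300,260,6;python3 -c "
from h import *
go(580,95,3,67.5)"
```

```text
t12.75 pos [582.5  96.1  14.8] yaw 67.51 F [-0.5  0.2 -1.6] w 48.0 j [ 0.05  0.41 -0.34  0.82 -0.    0.45]
tilt [ 2.e-03  1.e-04 -1.e+00]
lin [ 1.9 -2.  11.8] spin 0.000
```

View pics/p10_scene.png

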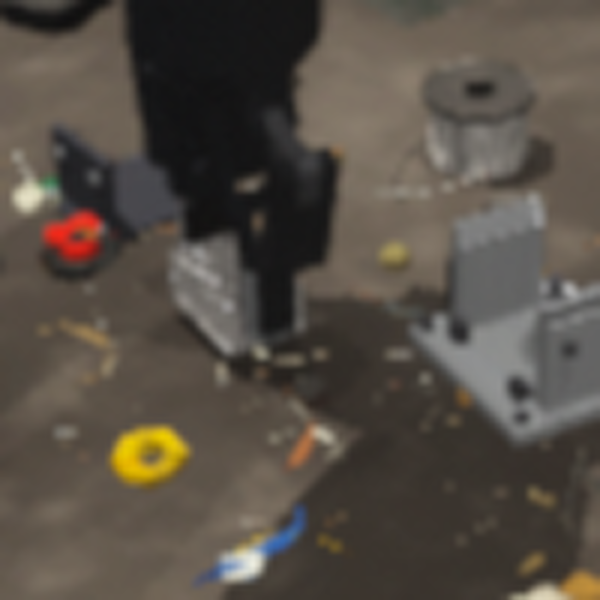

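{"method": "move_arm", "body": {"series": [{"hand":0.3,"linear":[0,0,4],"spin":0},{"hand":0.3,"linear":[0,0,7],"spin":0},{"hand":0.3,"linear":[0,0,9],"spin":0},{"hand":0.3,"linear":[0,0,10],"spin":0},{"hand":0.3,"linear":[0,0,10],"spin":0}]}}

```text
time: 13.38
position: [581.4, 95.9, 3.6]
orientation: [-0.0, 0.195, 0.981, -0.0]
contact_force: [0.6, -0.5, -1.4]
gripper_width: 47.9
```

```bash
python3 -c "
from h import *
go(580,95,3,67.5)"
```

```text
t13.38 pos [581.4  95.9   3.6] yaw 67.49 F [ 0.6 -0.5 -1.4] w 47.9 j [ 0.05  0.42 -0.35  0.8  -0.    0.45]
tilt [-3.e-04 -0.e+00 -1.e+00]
lin [ 0.9 -1.3  0.7] spin -0.000
```

{"method": "move_arm", "body": {"series": [{"hand":0.3,"linear":[0,0,1],"spin":0},{"hand":0.3,"linear":[0,0,1.5],"spin":0},{"hand":0.3,"linear":[0,0,2],"spin":0},{"hand":0.3,"linear":[0,0,2],"spin":0}]}}

```text
time: 13.88
position: [581.6, 95.9, 2.1]
orientation: [0.0, 0.195, 0.981, 0.0]
contact_force: [-0.8, 0.3, 1.9]
gripper_width: 47.8
```

{"method": "move_arm", "body": {"series": [{"hand":0.3,"linear":[0,0,0],"spin":0},{"hand":-0.3,"linear":[0,0,0],"spin":0},{"hand":-0.6,"linear":[0,0,0],"spin":0},{"hand":-0.6,"linear":[0,0,0],"spin":0},{"hand":-0.6,"linear":[0,0,-20],"spin":0},{"hand":-0.6,"linear":[0,0,-60],"spin":0},{"hand":-0.6,"linear":[0,0,-110],"spin":0},{"hand":-0.3,"linear":[0,0,-140],"spin":0},{"hand":-0.3,"linear":[0,0,-140],"spin":0}]}}

```text
time: 15.0
position: [584.2, 96.1, 145.1]
orientation: [0.003, 0.195, 0.981, 0.001]
contact_force: [0.6, -0.0, 0.3]
gripper_width: 55.2
```

```bash
python3 pic.py p11 scene:200,160,300,260,6 top:220,180,300,260,7;python3 -c "
from h import *
go(580,95,130,-22.5)
box('scene',(581.6,95.9),67.5,0,24,(200,160),6)
box('top',(581.6,95.9),67.5,0,24,(220,180),7)
"
```

```text
t15.10 pos [581.2  95.9 141.3] yaw 67.49 F [-0.3 -1.  -0.1] w 55.1 j [ 0.05  0.27 -0.23  1.07 -0.    0.45]
tilt [-4.e-04 -0.e+00 -1.e+00]
lin [ 0.8 -1.3 11.3] spin 1.571
scene 0 (18, -25) [304.2 359.6]
scene 0 (-18, -25) [225.8 386.4]
scene 0 (-18, 25) [170.6 325.6]
scene 0 (18, 25) [247.4 300.4]
scene 24 (18, -25) [302.6 311.4]
scene 24 (-18, -25) [223.2 337.9]
scene 24 (-18, 25) [167.3 277.8]
scene 24 (18, 25) [245.1 253. ]
top 0 (18, -25) [263.8 292.2]
top 0 (-18, -25) [230.2 377.9]
top 0 (-18, 25) [111.3 332.1]
top 0 (18, 25) [145.3 246.8]
top 24 (18, -25) [259.5 286.1]
top 24 (-18, -25) [225.1 373.7]
top 24 (-18, 25) [103.6 326.9]
top 24 (18, 25) [138.3 239.7]
```

View pics/p11_scene.png

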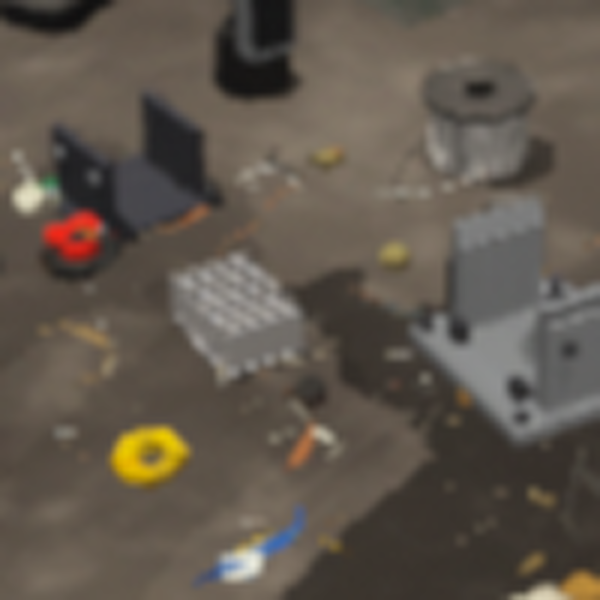

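View pics/p11_top.png

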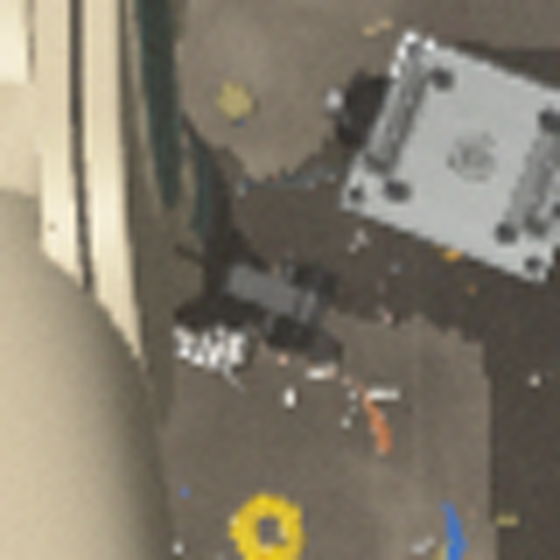

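```bash
python3 -c "
import cv2
im=cv2.imread('pics/p11_top_full.png')
cv2.imwrite('pics/z4.png',cv2.resize(im[178:228,262:316],None,fx=12,fy=12,interpolation=cv2.INTER_CUBIC))"
```

```text
(no output)
```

View pics/z4.png

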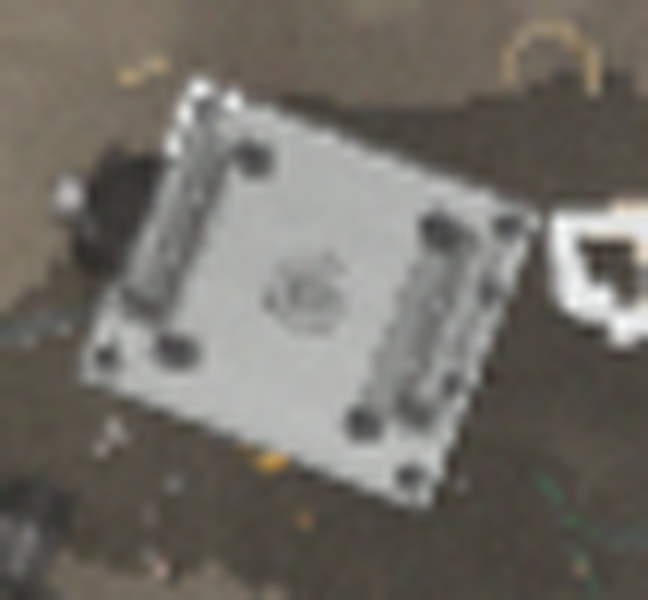

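Run:
```python
from h import *
def W(n,pts,k,o,z):
    return np.array([ray(n,*((np.array(p)+.5)/k-.5+np.array(o)),z) for p in pts])
def rep(n,w):
    e=np.roll(w,-1,0)-w;print(n,w.mean(0)[:2].round(1),np.linalg.norm(e,axis=1).round(1),np.degrees(np.arctan2(e[:,1],e[:,0])).round(1))
o=(262,178)
rep("plate",W("top",[(198,78),(540,213),(425,507),(82,375)],12,o,10))
rep("screws",W("top",[(205,105),(508,225),(408,475),(105,355)],12,o,10))
rep("stops",W("top",[(253,158),(440,230),(363,422),(177,350)],12,o,16))
rep("pin",W("top",[(305,293),(305,293)],12,o,12))
# scene: inner cheek features z3 crop (12x,262,188): stops tops
rep("stops scene",W("scene",[(178,322),(292,432)],12,(262,188),16))
rep("screws scene",W("scene",[(105,308),(300,498),(570,395)],12,(262,188),10))
rep("cheek +y top outline",W("scene",[(165,105),(335,65)],12,(262,188),59))
rep("cheek -y top outline",W("scene",[(340,275),(520,215)],12,(262,188),59))
```

```text
plate [638.6 -18.2] [84.  72.3 83.4 73.3] [-113.4  157.1   67.3  -22.5]
screws [639.4 -17.2] [74.4 61.7 74.  61.9] [-113.4  156.7   66.7  -23. ]
stops [638.4 -17.5] [45.5 47.1 45.1 47.2] [-112.9  156.7   67.2  -22.8]
pin [638.3 -16.8] [0. 0.] [0. 0.]
stops scene [617.4  -6.3] [44. 44.] [-113.   67.]
screws scene [628.6 -20.5] [75.7 65.2 98.8] [-112.9  -21.6  108.4]
cheek +y top outline [652.6  15.4] [37.8 37.8] [-30. 150.]
cheek -y top outline [626.6 -46.1] [41.3 41.3] [-23.5 156.5]
```

{"method": "move_arm", "body": {"series": [{"hand":-0.3,"linear":[60,190,0],"spin":1.571},{"hand":-0.3,"linear":[60,190,0],"spin":1.571},{"hand":-0.3,"linear":[60,190,0],"spin":1.571},{"hand":-0.3,"linear":[60,190,0],"spin":1.571},{"hand":-0.3,"linear":[60,190,0],"spin":1.571},{"hand":-0.3,"linear":[60,190,0],"spin":1.571},{"hand":-0.3,"linear":[60,190,0],"spin":1.571},{"hand":-0.3,"linear":[60,190,0],"spin":1.571},{"hand":-0.3,"linear":[60,190,0],"spin":1.571},{"hand":-0.3,"linear":[60,190,0],"spin":1.571}]}}

```text
time: 16.35
position: [597.4, 293.8, 139.2]
orientation: [-0.0, 0.831, 0.556, -0.002]
contact_force: [-1.0, 0.5, -0.3]
gripper_width: 55.5
```

```bash
python3 pic.py p12 scene:220,190,320,240,8 top:230,210,260,240,18;python3 -c "
from h import *
go(581.6,95.9,130,-22.5)
box('scene',(581.6,95.9),67.5,0,24,(220,190),8)
box('top',(581.6,95.9),67.5,0,24,(230,210),18)
"
```

```text
t16.45 pos [597.9 294.  140.1] yaw -22.44 F [-0.3 -0.5 -0.2] w 55.9 j [ 0.36  0.41 -0.04  1.12  0.    2.32]
tilt [-0.0027 -0.001  -1.    ]
lin [-189.3   60.6   10.3] spin 0.001
scene 0 (18, -25) [245.8 239.6]
scene 0 (-18, -25) [141.3 275.4]
scene 0 (-18, 25) [ 67.6 194.3]
scene 0 (18, 25) [170.  160.7]
scene 24 (18, -25) [243.6 175.4]
scene 24 (-18, -25) [137.7 210.7]
scene 24 (-18, 25) [ 63.3 130.6]
scene 24 (18, 25) [166.9  97.5]
top 0 (18, -25) [499.1 212.1]
top 0 (-18, -25) [412.6 432.4]
top 0 (-18, 25) [107.1 314.8]
top 0 (18, 25) [194.4  95.3]
top 24 (18, -25) [488.  196.4]
top 24 (-18, -25) [399.5 421.7]
top 24 (-18, 25) [ 87.2 301.5]
top 24 (18, 25) [176.5  77.2]
```

View pics/p12_scene.png

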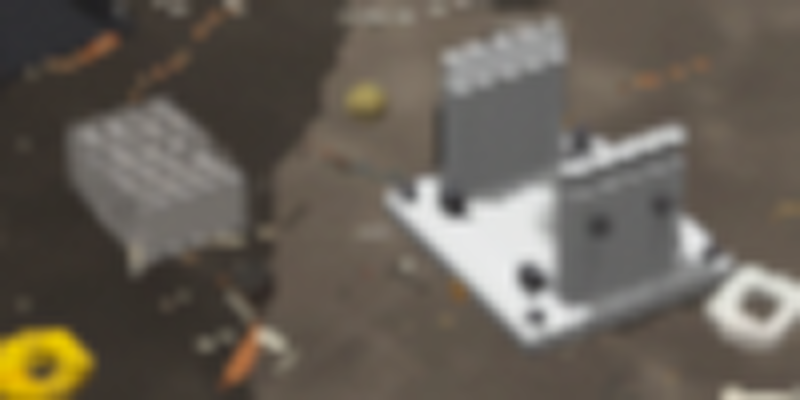

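View pics/p12_top.png

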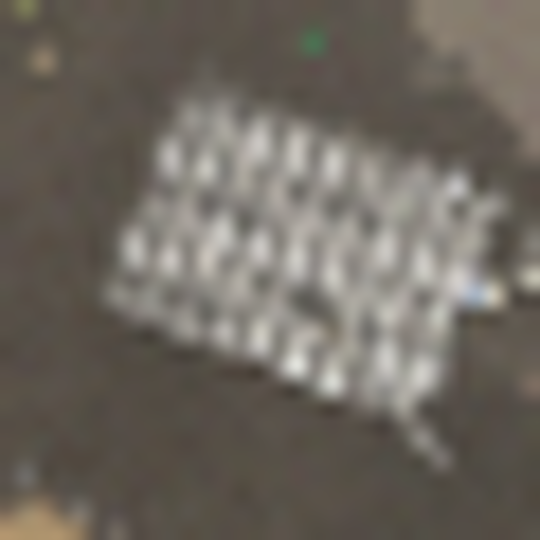

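{"method": "move_arm", "body": {"series": [{"hand":-0.3,"linear":[-189.5,60.5,0],"spin":0},{"hand":-0.3,"linear":[-189.5,60.5,0],"spin":0},{"hand":-0.3,"linear":[-189.5,60.5,0],"spin":0},{"hand":-0.3,"linear":[-189.5,60.5,0],"spin":0},{"hand":-0.3,"linear":[-189.5,60.5,40],"spin":0},{"hand":-0.3,"linear":[-189.5,60.5,75],"spin":0},{"hand":-0.3,"linear":[-189.5,60.5,75],"spin":0},{"hand":-0.3,"linear":[-189.5,60.5,75],"spin":0}]}}

```text
time: 17.45
position: [582.9, 96.8, 67.7]
orientation: [0.0, 0.831, 0.556, 0.001]
contact_force: [0.5, -1.4, -0.2]
gripper_width: 55.8
```

```bash
python3 pic.py p13 scene:200,140,300,240,6;python3 -c "
from h import *
go(581.6,95.9,4.5,-22.5)
"
```

```text
t17.50 pos [583.6  96.8  68.4] yaw -22.46 F [0.7 0.2 1.3] w 55.4 j [ 0.06  0.35 -0.3   0.92  0.    2.02]
tilt [ 2.8e-03  3.0e-04 -1.0e+00]
lin [-1.7 -1.7 63.9] spin 0.001
```

View pics/p13_scene.png

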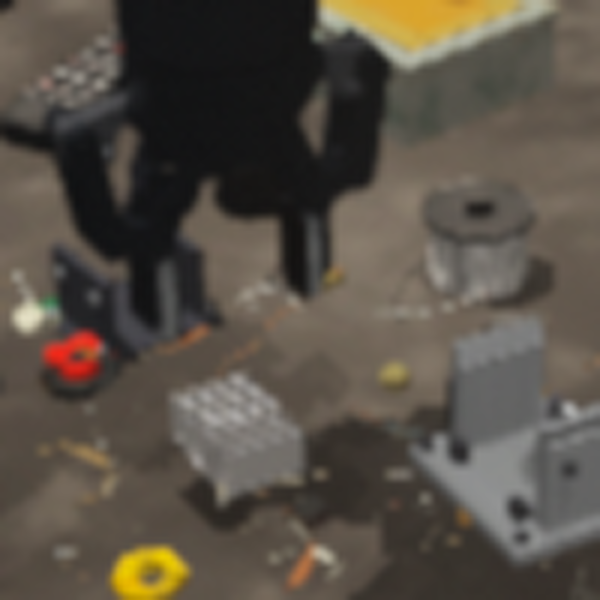

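{"method": "move_arm", "body": {"series": [{"hand":-0.3,"linear":[-0.8,-1,35],"spin":0},{"hand":-0.3,"linear":[-0.8,-1,55],"spin":0},{"hand":-0.3,"linear":[-0.8,-1,62],"spin":0},{"hand":-0.3,"linear":[-0.8,-1,63],"spin":0},{"hand":-0.3,"linear":[-0.8,-1,63],"spin":0},{"hand":-0.3,"linear":[-0.8,-1,63],"spin":0}]}}

```text
time: 18.25
position: [581.9, 95.9, 4.9]
orientation: [0.001, 0.832, 0.555, 0.001]
contact_force: [0.1, -1.4, 0.3]
gripper_width: 55.5
```

```bash
python3 pic.py p14 scene:200,140,300,240,6;python3 -c "
from h import *
go(581.6,95.9,4.5,-22.5)
"
```

```text
t18.30 pos [581.7  95.9   4.7] yaw -22.51 F [-0.1  0.2  1. ] w 55.7 j [ 0.05  0.42 -0.35  0.8  -0.    2.02]
tilt [ 1.6e-03  1.0e-04 -1.0e+00]
lin [-0.  -0.1  0.2] spin -0.000
```

View pics/p14_scene.png

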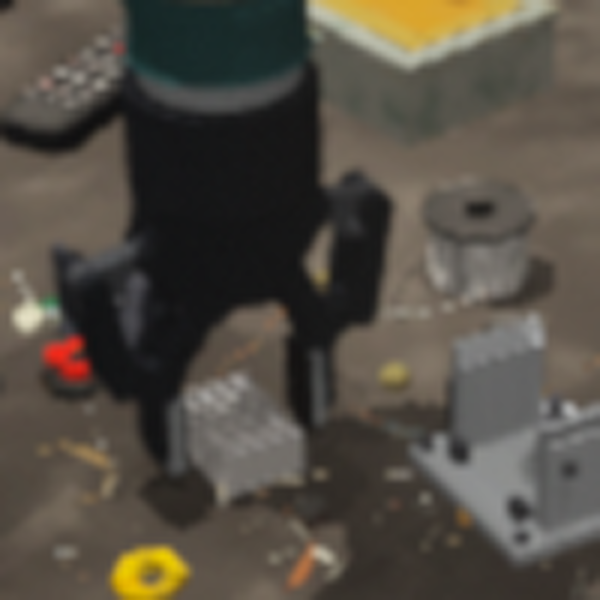

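{"method": "move_arm", "body": {"series": [{"hand":0.0,"linear":[0,0,0],"spin":0},{"hand":0.2,"linear":[0,0,0],"spin":0},{"hand":0.5,"linear":[0,0,0],"spin":0},{"hand":0.5,"linear":[0,0,0],"spin":0},{"hand":0.5,"linear":[0,0,0],"spin":0}]}}

```text
time: 18.92
position: [581.2, 95.8, 4.4]
orientation: [0.0, 0.832, 0.555, 0.0]
contact_force: [-1.6, -0.5, 4.2]
gripper_width: 34.5
```

```bash
python3 -c "
from h import *
go(581.6,95.9,4.5,-22.5)
"
```

```text
t18.93 pos [581.2  95.8   4.4] yaw -22.52 F [-1.6 -0.5  4.2] w 34.5 j [ 0.05  0.42 -0.35  0.8  -0.    2.02]
tilt [ 6.e-04  0.e+00 -1.e+00]
lin [ 0.2  0.3 -0.1] spin -0.000
```

{"method": "move_arm", "body": {"series": [{"hand":0.5,"linear":[0,0,-10],"spin":0},{"hand":0.5,"linear":[0,0,-35],"spin":0},{"hand":0.5,"linear":[0,0,-70],"spin":0},{"hand":0.5,"linear":[0,0,-95],"spin":0},{"hand":0.5,"linear":[0,0,-95],"spin":0},{"hand":0.5,"linear":[0,0,-95],"spin":0}]}}

```text
time: 19.68
position: [580.0, 95.8, 97.7]
orientation: [-0.0, 0.832, 0.555, -0.001]
contact_force: [-0.4, 0.5, -1.7]
gripper_width: 34.3
```

```bash
python3 pic.py p15 scene:200,140,300,240,6; python3 -c "
from h import *
go(638.4,-15.7,88,-22.9)
"
```

```text
t19.73 pos [579.5  95.7  97.2] yaw -22.52 F [-0.2  0.4 -1. ] w 34.4 j [ 0.05  0.31 -0.28  0.98 -0.    2.02]
tilt [-2.9e-03 -2.0e-04 -1.0e+00]
lin [-80.4  97.1   9.1] spin 0.007
```

View pics/p15_scene.png

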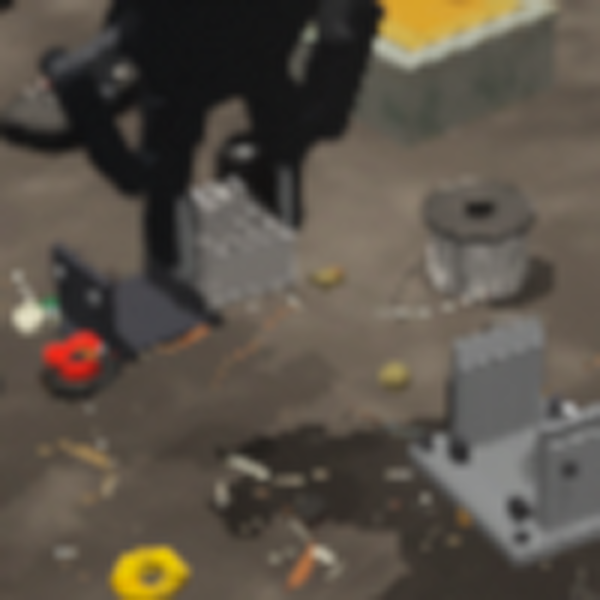

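{"method": "move_arm", "body": {"series": [{"hand":0.5,"linear":[-40,48,0],"spin":0.007},{"hand":0.5,"linear":[-70,85,0],"spin":0.007},{"hand":0.5,"linear":[-80.5,97,3],"spin":0.007},{"hand":0.5,"linear":[-80.5,97,9],"spin":0.007},{"hand":0.5,"linear":[-80.5,97,9],"spin":0.007},{"hand":0.5,"linear":[-80.5,97,9],"spin":0.007},{"hand":0.5,"linear":[-80.5,97,9],"spin":0.007},{"hand":0.5,"linear":[-80.5,97,9],"spin":0.007}]}}

```text
time: 20.72
position: [639.7, -15.1, 90.2]
orientation: [0.0, 0.833, 0.553, 0.0]
contact_force: [0.2, -0.5, -0.4]
gripper_width: 34.1
```

```bash
python3 pic.py p16 scene:250,150,325,240,7 top:250,170,320,235,9; python3 -c "
from h import *
go(638.4,-15.7,88,-22.9)
s=read_state()['position'];z=s[2]-3.8
box('scene',s[:2],67.1,z,z+24,(250,150),7)
box('top',s[:2],67.1,z,z+24,(250,170),9)
"
```

```text
t20.82 pos [639.8 -15.4  90.1] yaw -22.89 F [ 0.6 -0.5 -0.8] w 34.4 j [-0.13  0.4  -0.16  1.    0.    1.85]
tilt [ 4.e-04  0.e+00 -1.e+00]
lin [-0.8 -1.1  2.1] spin 0.000
scene 86.3127906696305 (18, -25) [369.6 312.5]
scene 86.3127906696305 (-18, -25) [277.8 342.6]
scene 86.3127906696305 (-18, 25) [198.7 273. ]
scene 86.3127906696305 (18, 25) [288.7 244.9]
scene 110.3127906696305 (18, -25) [372.2 250.6]
scene 110.3127906696305 (-18, -25) [279.3 280.2]
scene 110.3127906696305 (-18, 25) [199.2 211.8]
scene 110.3127906696305 (18, 25) [290.2 184.2]
top 86.3127906696305 (18, -25) [438.2 221.7]
top 86.3127906696305 (-18, -25) [392.  339.3]
top 86.3127906696305 (-18, 25) [226.8 275.3]
top 86.3127906696305 (18, 25) [273.4 158.2]
top 110.3127906696305 (18, -25) [440.9 207.4]
top 110.3127906696305 (-18, -25) [393.6 327.8]
top 110.3127906696305 (-18, 25) [224.5 262.3]
top 110.3127906696305 (18, 25) [272.3 142.4]
```

View pics/p16_scene.png

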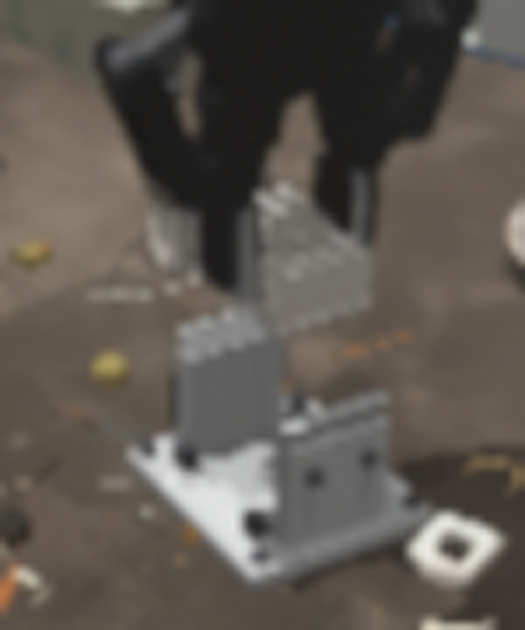

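View pics/p16_top.png

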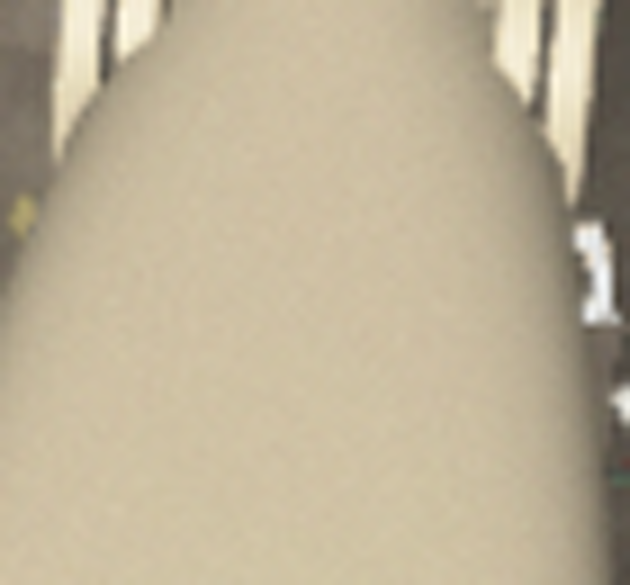

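Run:
```python
from h import *
im=cv2.imread('pics/p16_scene_full.png')
cv2.imwrite('pics/z5.png',cv2.resize(im[192:236,264:316],None,fx=14,fy=14,interpolation=cv2.INTER_CUBIC))
def st(c,yaw,l):
    a=np.radians(yaw);ty=np.array([np.cos(a),np.sin(a)]);tx=np.array([ty[1],-ty[0]])
    p=np.array(c)+tx*l[0]+ty*l[1];return ((proj('scene',(*p,l[2]))-[264,192]+.5)*14-.5).round(1)
for l in((-37,43,10),(-37,-43,10),(37,-43,10),(-37,-43,0),(-20,-27.5,59),(20,-27.5,59),(-20,-37.5,59),(20,-37.5,59),(-20,-37.5,10),(20,-37.5,10),(-20,27.5,10),(-20,27.5,59),(20,27.5,59),(-20,37.5,59),(20,37.5,59)):
    print(l,st((638.4,-15.7),67.1,l))
```

```text
(-37, 43, 10) [ 51.  313.5]
(-37, -43, 10) [309.2 568.1]
(37, -43, 10) [675.  434.6]
(-37, -43, 0) [308.3 615.7]
(-20, -27.5, 59) [351.5 250.9]
(20, -27.5, 59) [553.  182.3]
(-20, -37.5, 59) [384.  280.6]
(20, -37.5, 59) [586.3 211. ]
(-20, -37.5, 10) [377.6 519.8]
(20, -37.5, 10) [574.9 448.2]
(-20, 27.5, 10) [179.1 328.7]
(-20, 27.5, 59) [180.2  94.6]
(20, 27.5, 59) [377.4  30.9]
(-20, 37.5, 59) [150.4  67.4]
(20, 37.5, 59) [346.8   4.5]
```

View pics/z5.png

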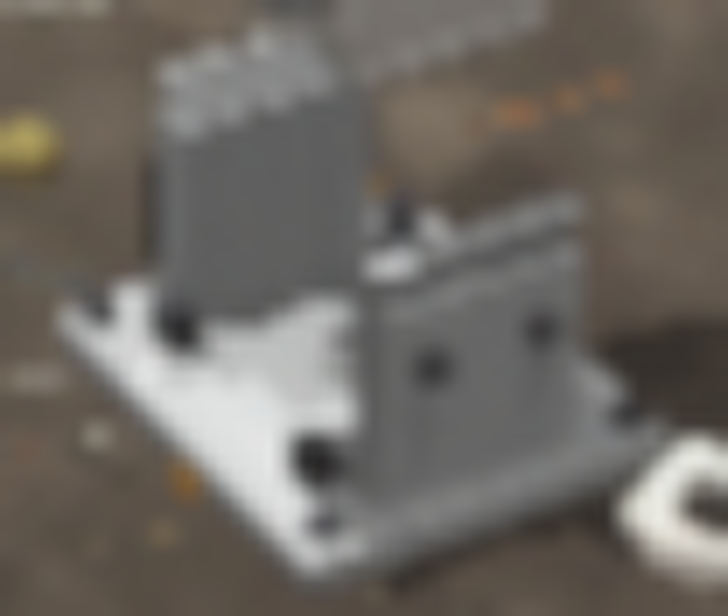

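{"method": "move_arm", "body": {"series": [{"hand":0.5,"linear":[-1,-1.1,8],"spin":0},{"hand":0.5,"linear":[-1,-1.1,16],"spin":0},{"hand":0.5,"linear":[-1,-1.1,22],"spin":0},{"hand":0.5,"linear":[-1,-1.1,22],"spin":0},{"hand":0.5,"linear":[-1,-1.1,22],"spin":0},{"hand":0.5,"linear":[-1,-1.1,22],"spin":0}]}}

```text
time: 21.58
position: [638.6, -16.2, 68.2]
orientation: [0.0, 0.833, 0.553, 0.0]
contact_force: [0.2, -0.1, -0.9]
gripper_width: 34.2
```

```bash
python3 pic.py p17 scene:264,170,320,240,8; python3 -c "
from h import *
go(638.3,-15.6,14,-22.9)
"
```

```text
t21.62 pos [638.6 -16.2  68.2] yaw -22.92 F [ 0.7  0.9 -1. ] w 34.1 j [-0.13  0.42 -0.19  0.96 -0.    1.84]
tilt [ 7.e-04 -1.e-04 -1.e+00]
lin [ 0.4 -0.6 54.2] spin -0.000
```

View pics/p17_scene.png

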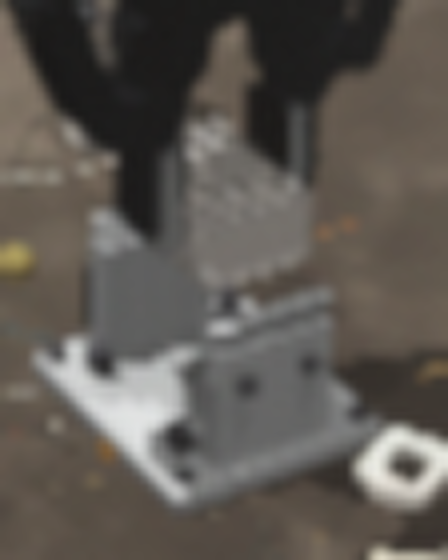

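{"method": "move_arm", "body": {"series": [{"hand":0.5,"linear":[0.2,-0.4,4],"spin":0},{"hand":0.5,"linear":[0.2,-0.4,8],"spin":0},{"hand":0.5,"linear":[0.2,-0.4,12],"spin":0},{"hand":0.5,"linear":[0.2,-0.4,16],"spin":0},{"hand":0.5,"linear":[0.2,-0.4,18],"spin":0},{"hand":0.5,"linear":[0.2,-0.4,18],"spin":0}]}}

```text
time: 22.38
position: [637.8, -15.8, 49.5]
orientation: [-0.0, 0.833, 0.553, -0.0]
contact_force: [0.3, -0.4, -0.8]
gripper_width: 34.2
```

```bash
python3 pic.py p18 scene:264,170,320,240,8; python3 -c "
from h import *
go(638.3,-15.6,14,-22.9)
"
```

```text
t22.43 pos [638.  -15.9  49.7] yaw -22.92 F [ 0.2  0.1 -0.1] w 34.3 j [-0.13  0.44 -0.2   0.93  0.    1.84]
tilt [-1.e-04  0.e+00 -1.e+00]
lin [ 0.4  0.2 35.7] spin -0.000
```

View pics/p18_scene.png

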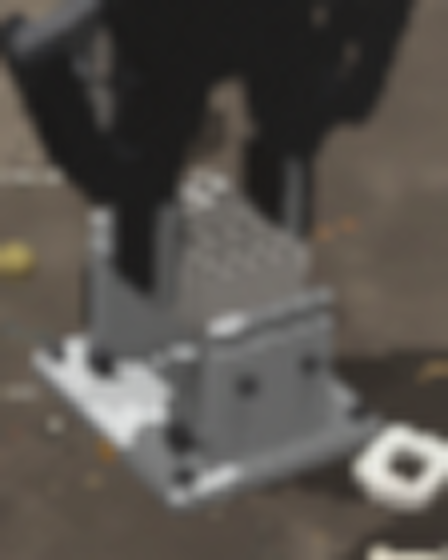

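{"method": "move_arm", "body": {"series": [{"hand":0.5,"linear":[0.3,0,5],"spin":0},{"hand":0.5,"linear":[0.3,0,10],"spin":0},{"hand":0.5,"linear":[0.3,0,15],"spin":0},{"hand":0.5,"linear":[0.3,0,20],"spin":0},{"hand":0.5,"linear":[0.3,0,25],"spin":0},{"hand":0.5,"linear":[0.3,0,26],"spin":0},{"hand":0.5,"linear":[0.3,0,26],"spin":0}]}}

```text
time: 23.3
position: [638.1, -15.6, 23.7]
orientation: [-0.0, 0.833, 0.553, -0.0]
contact_force: [0.5, 0.8, -0.2]
gripper_width: 34.3
```

```bash
python3 pic.py p19 scene:264,170,320,240,8; python3 -c "
from h import *
go(638.3,-15.6,14,-22.9)
"
```

```text
t23.35 pos [638.2 -15.6  23.9] yaw -22.92 F [-0.2 -0.3 -1.1] w 34.6 j [-0.13  0.47 -0.22  0.88  0.    1.85]
tilt [ 2.e-04 -0.e+00 -1.e+00]
lin [0.  0.1 9.9] spin -0.000
```

View pics/p19_scene.png

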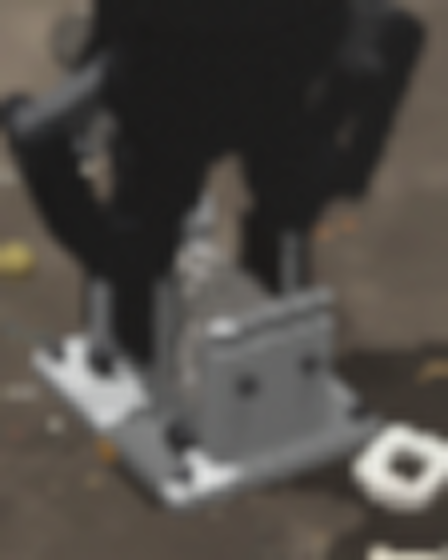

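{"method": "move_arm", "body": {"series": [{"hand":0.5,"linear":[0,0,2],"spin":0},{"hand":0.5,"linear":[0,0,4],"spin":0},{"hand":0.5,"linear":[0,0,6],"spin":0},{"hand":0.5,"linear":[0,0,7.5],"spin":0},{"hand":0.5,"linear":[0,0,8.5],"spin":0},{"hand":0.5,"linear":[0,0,8.5],"spin":0}]}}

```text
time: 24.1
position: [638.1, -15.6, 15.2]
orientation: [-0.0, 0.834, 0.553, -0.0]
contact_force: [-0.5, -0.9, -1.4]
gripper_width: 34.6
```

```bash
python3 -c "
from h import *
go(638.3,-15.6,14,-22.9)
"
```

```text
t24.10 pos [638.1 -15.6  15.2] yaw -22.92 F [-0.5 -0.9 -1.4] w 34.6 j [-0.13  0.48 -0.23  0.86  0.    1.85]
tilt [-0.  0. -1.]
lin [0.1 0.2 1.2] spin -0.000
```

{"method": "move_arm", "body": {"series": [{"hand":0.5,"linear":[0,0,0.7],"spin":0},{"hand":0.5,"linear":[0,0,1.4],"spin":0},{"hand":0.5,"linear":[0,0,1.4],"spin":0},{"hand":0.5,"linear":[0,0,1.4],"spin":0}]}}

```text
time: 24.6
position: [638.2, -15.6, 14.5]
orientation: [0.0, 0.833, 0.553, 0.0]
contact_force: [-2.8, -0.5, 4.8]
gripper_width: 34.3
```

```bash
python3 -c "
from h import *
go(638.3,-15.6,14,-22.9)
"
```

```text
t24.60 pos [638.2 -15.6  14.5] yaw -22.92 F [-2.8 -0.5  4.8] w 34.3 j [-0.13  0.48 -0.23  0.86 -0.    1.85]
tilt [ 2.e-04 -0.e+00 -1.e+00]
lin [0.  0.1 0.5] spin -0.000
```

{"method": "move_arm", "body": {"series": [{"hand":0.3,"linear":[0,0,-0.3],"spin":0},{"hand":0.0,"linear":[0,0,-0.3],"spin":0},{"hand":-0.2,"linear":[0,0,-0.3],"spin":0},{"hand":-0.3,"linear":[0,0,-0.3],"spin":0},{"hand":-0.3,"linear":[0,0,-0.3],"spin":0},{"hand":-0.3,"linear":[0,0,-15],"spin":0},{"hand":-0.3,"linear":[0,0,-50],"spin":0},{"hand":-0.3,"linear":[0,0,-100],"spin":0},{"hand":-0.3,"linear":[0,0,-130],"spin":0},{"hand":-0.3,"linear":[0,0,-130],"spin":0}]}}

```text
time: 25.85
position: [641.2, -15.9, 148.7]
orientation: [0.003, 0.833, 0.553, 0.003]
contact_force: [0.5, -0.4, 0.2]
gripper_width: 55.5
```

```bash
python3 -c "
from h import *
go(560,250,200,-22.9)
"
```

```text
t25.85 pos [641.2 -15.9 148.7] yaw -22.92 F [ 0.5 -0.4  0.2] w 55.5 j [-0.13  0.35 -0.1   1.11  0.    1.85]
tilt [ 0.0085 -0.0011 -1.    ]
lin [ 213.5 -177.9  -52.2] spin -0.000
```

Move clear so both cameras can check the result.

{"method": "move_arm", "body": {"series": [{"hand":-0.3,"linear":[213,-178,-52],"spin":0},{"hand":-0.3,"linear":[213,-178,-52],"spin":0},{"hand":-0.3,"linear":[213,-178,-52],"spin":0},{"hand":-0.3,"linear":[213,-178,-52],"spin":0},{"hand":-0.3,"linear":[213,-178,-52],"spin":0},{"hand":-0.3,"linear":[213,-178,-52],"spin":0},{"hand":-0.3,"linear":[213,-178,-52],"spin":0},{"hand":-0.3,"linear":[213,-178,-52],"spin":0}]}}

```text
time: 26.85
position: [557.1, 248.6, 195.1]
orientation: [-0.0, 0.834, 0.552, -0.001]
contact_force: [0.2, -0.8, -0.1]
gripper_width: 55.5
```

```bash
python3 pic.py p20 scene:264,180,320,240,10 top:260,175,320,225,12; python3 -c "
from h import *
im=cv2.imread('pics/p20_scene_full.png');cv2.imwrite('pics/p20_all.png',im)
box('scene',(638.2,-15.6),67.1,10,34,(264,180),10)
box('top',(638.6,-17.6),67.1,10,34,(260,175),12)
"
```

```text
scene 10 (18, -25) [373.9 416.4]
scene 10 (-18, -25) [247.7 461.7]
scene 10 (-18, 25) [139.2 357.6]
scene 10 (18, 25) [263.  315.1]
scene 34 (18, -25) [377.4 334.8]
scene 34 (-18, -25) [249.6 379.5]
scene 34 (-18, 25) [139.7 276.7]
scene 34 (18, 25) [265.  234.8]
top 10 (18, -25) [463.5 295.4]
top 10 (-18, -25) [406.1 441.7]
top 10 (-18, 25) [201.  362.1]
top 10 (18, 25) [258.9 216.5]
top 34 (18, -25) [466.9 279.1]
top 34 (-18, -25) [408.3 428.6]
top 34 (-18, 25) [198.6 347.3]
top 34 (18, 25) [257.8 198.4]
```

View pics/p20_scene.png

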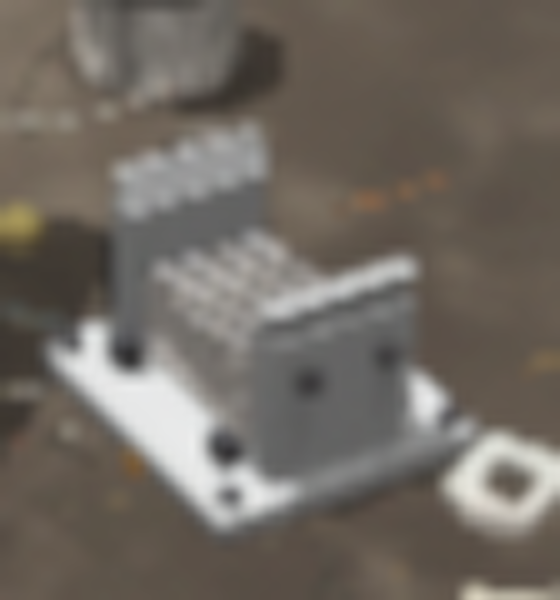

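View pics/p20_top.png

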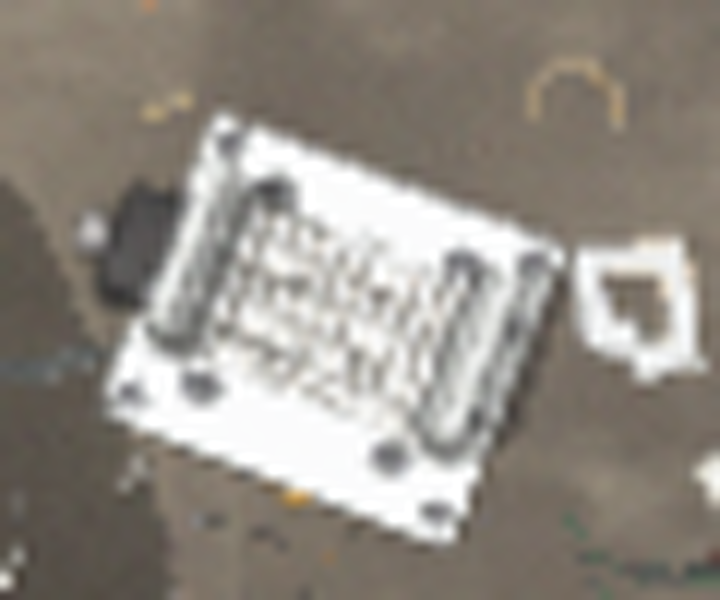

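View pics/p20_all.png

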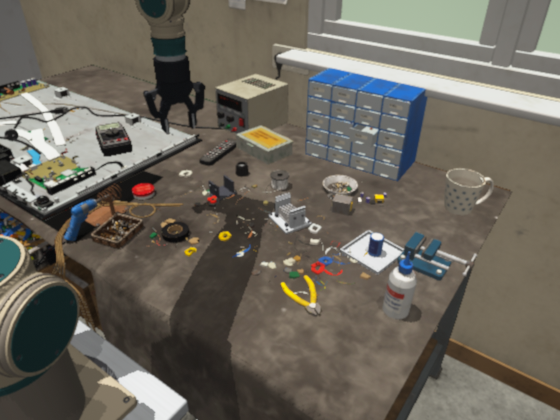

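```bash
python3 -c "
from bench import *
print(close_job())"
```

```text
the job is handed in; nothing more can be done
None
```

The capacitor now stands upright in the aluminium tray. The heat sink sits base down on the nest floor between the two tall cheeks. I handed the job in at about 27 s, with the gripper clear of everything.

- **Order and handling:** I placed the capacitor first, then gripped the heat sink by its ends and lifted it out of the rack. I set it on the bench, took it again by its sides, and lowered it into the nest without dropping it.
- **Height check:** In the nest the sink met the floor at a TCP height of 14.5 mm. It had been 4.4 mm when gripped on the bench, so the sink came down the full 10 mm plate height, with about 5 N of contact force. It is not resting on a corner stop.
- **Camera checks:** After release, both views show the sink centred between the four corner stops. The capacitor and the other bench objects look undisturbed.
- **Disagreements:** The top camera read positions about 2 mm lower in y than the robot and the scene camera. I corrected the nest position for that. The sink's visible edges sat about 1 px off prediction in the scene view.
- **Not checked directly:** The pin's travel is not in the state readings. That it is pressed flush is inferred from the contact height and the pictures.

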